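# Mark the setting block in the bench marking press

## Task

Mark the ground steel setting block: lay it flat into the nest of the marking press's carriage, let it go, and push the carriage by its upright knob fully home under the head. Then press the plunger cap slowly down, past the light first stop and through the stiffer stroke, until the marking point bears firmly on the block; keep it there for about a second without ever pushing harder than 25 N, then let the plunger spring all the way up. Leave the block in the nest with the carriage home, and the other things on the bench alone.

Things in the scene. Friction and masses are not known exactly. Their poses are not given: they have to be found in the camera images.
- block: Plain ground steel setting block, a box 34 (its x) x 50 (its y) x 24 (its z) mm with two small holes in its top, about 0.3 kg. Lies flat on the bench to the right of the press. Origin at the centre of its underside.
- block_center (a point): Centre of the setting block, 12 mm above its underside; same axes as the block.
- press: Grey bench marking press, fixed: base 220 x 100 x 12 mm, round column at the back, overhanging head (50 mm wide; from 23 mm in front of the marking point back to the column; underside 84 to 90, top 130 to 136 mm above the bench), low carriage in front. Origin on the bench straight under the marking point; +x runs from front to column (the way the carriage is pushed home), z up.
- carriage (a joint): Travel of the carriage in m along the press's +x: 0 = fully out in front (for loading), 0.100 = fully home against its stop, with the nest under the marking point. It slides with about 4 N friction and stays where it is left.
- nest (a point): Centre of the nest floor on the carriage (moves with it), 24 mm above the bench; axes as the press. A 56 (x) x 40 (y) mm space between fences 8 mm high at its four corners: the block goes in with its 50 mm side along the press's x, 3 mm clearance all round. Each long side is open for 39 mm between the fences, so fingers holding the block across its 34 mm may reach down there.
- handle (a point): Centre of the carriage's black upright push knob: 22 mm diameter and 18 mm high (from 58 to 76 mm above the bench) on a 14 mm post, 82 mm in front of the nest centre; this point is 67 mm above the bench. May be pinched from above or pushed.
- cap: The plunger's black round cap, 40 mm diameter, with the stem and marking point (an 8 mm round-ended pin over the carriage) that move with it; origin on its axis, 186 mm below the cap's top. The head is clamped at a differing height, so the depth of the second stop is not known beforehand and must be felt: there the push rises steeply. Springs bring the cap back up when let go.
- cap_top (a point): Centre of the flat top (34 mm diameter) of the plunger cap, to be pressed straight down; 186 to 192 mm above the bench when up. A firm mark takes a steady push of about 15 to 20 N on the cap; more than 25 N blunts the point.
- plunger (a joint): Travel of the cap in its light first stroke, m: 0 = fully up, 0.012 = first stop; takes 1.5 to 3.5 N. There the push must rise to about 8 N before the cap goes on down; this number stays at 0.012 and does not show the stiffer second stroke (0.4 N/mm). The second stop, where the point meets the block, lies 4 to 10 mm past the first, at 9 to 12 N.
- pliers: Long-nose pliers lying left of the press, 155 x 53 x 12 mm; leave alone. Origin at the centre of its underside.
- oil_tin: Oval oil tin with a nozzle, standing left of and behind the press, 40 x 56 x 178 mm; leave alone. Origin at the centre of its underside.
- solder_reel: Reel of solder wire lying flat just left of the press, 60 mm diameter, 24 mm high; leave alone. Origin at the centre of its underside.
Not all that is in view belongs to the job. Several things look just like the block: the one meant starts farthest to the robot's right.

How it is judged (in metres and radians):
On the way, in this order (a step that is already met when the one before it is completed fails the run):
1. the block lies flat in the nest and has been let go, the carriage still out (x of block_center in the frame of nest between -0.005 and 0.005 m and y of block_center in the frame of nest between -0.005 and 0.005 m and z of block_center in the frame of nest between 0.009 and 0.0145 m and angle between the y axis of block and the x axis of press, either way round below 0.2 rad and contact force between the fingers and block below 0.1 N and value of joint carriage below 0.05 m), for 0.2 s.
2. the carriage is fully home with the block in its nest (x of block_center in the frame of nest between -0.005 and 0.005 m and y of block_center in the frame of nest between -0.005 and 0.005 m and z of block_center in the frame of nest between 0.009 and 0.0145 m and angle between the y axis of block and the x axis of press, either way round below 0.2 rad and value of joint carriage above 0.096 m), for 0.2 s.
3. the plunger is held down through both strokes with the marking point bearing on the block with more than 2 N for 0.4 s (value of joint carriage above 0.096 m and value of joint plunger above 0.0105 m and contact force between cap and block above 2 N), for 0.4 s.
At the end, for the whole second after the job is handed in: The block lies flat and at rest in the nest (centre within 5 mm of the nest's along and across, its 50 mm side within 0.2 rad of the press's x), the carriage is home (within 4 mm of its stop) and the plunger is fully up again (within 1.5 mm) (all of step 2 and value of joint plunger below 0.0015 m and linear speed of block below 0.02 m/s); the robot touches nothing.
It fails at once if the cap is pushed with more than 25 N (contact force between any of the fingers, the arm and cap above 25 N).
It fails at once if the pliers, the oil tin or the solder reel are moved by more than 20 mm (distance of any of pliers, oil_tin, solder_reel from where it was at the start of the episode above 0.02 m).
It also fails if it takes over 72 s, if anything falls off the work surface, if the arm or the gripper's body presses on something with over 40 N, if the wrist force passes 120 N, or if a joint passes its speed limit or range.

## Robot

A 6-joint arm with a two-finger parallel gripper is mounted at the origin on a cart in front of the work surface, level with it; the furniture and walls round the work are solid. World frame = base frame: x ahead of the robot, y to its left, z up, the work surface at z = 0. Lengths are in m, angles in degrees, forces in N, time in s.
With the tool pointing down it reaches from about 0.35 to 0.875 m from the base axis. Payload 4.2 kg.
Tool frame: the origin (TCP) lies midway between the tips of the shut fingers; the grasp point (between the pads) lies 19 mm behind it; z points along the fingers, y is the line along which they close (so a half turn about z gives the same grasp; the last joint's range is limited). The gripper opens to 87 mm and grips with 3 to 60 N. Pads are 19 mm wide; open, the fingers measure 117 mm over their backs; the gripper's body (75 mm by 190 mm) begins 51 mm behind the grasp point.
Start: joints at [-55.428, 22.042, 0.453, 0, -68.411, -14.817], TCP at [0.211, -0.588, 0.187] pointing down, gripper open.
Joint ranges: [-179.83, 179.83], [-69.29, 118.12], [-61.27, 80.66], [-181.25, 117.63], [-171.15, -9.14], [-177.46, 177.46]. Speed limits (degrees/s): [159.86, 159.86, 180, 180, 180, 180].

## Interface

Orientations are given as a 3x3 rotation matrix whose columns are the frame's x, y, z axes.
In Python, from station import sense, capture, camera_params, finish_job gives the robot as it stands.
- The arm moves only by the tool drive_tool, never from a script. Its argument "rows" is a list of rows, each an object of numbers: "tx", "ty", "tz": the shift along the tool's x, y, z in cm; "ax", "ay", "az": the turn, a rotation vector about the tool's x, y, z in rad; "claw": the finger opening in cm, from 0 to 8.7. In form: [{"tx": .., "ty": .., "tz": .., "ax": .., "ay": .., "az": .., "claw": ..}, ...]. A call has 1 to 10 rows; each row shifts and turns the commanded pose from where the row before left it, along the tool's axes as they then stand; what a row does not reach is not made up. A row lasts 1/12 s, in which the tool goes at most 41.7 mm and 7.16 degrees, less where a joint would pass 70% of its speed; a pose out of reach is approached as far as the arm can. A call with a gripper value outside its range is refused whole. The fingers move at their own pace and stop on an object; the grip force is fixed at half the most. Time passes only in rows, so rows that do not move let the fingers close. It gives the time, the measured TCP pose, the force, the opening and the grip force at its end, in the units of the state.
- sense(): the state, without advancing time (a new reading comes with each control period).
- capture(name): name is "scene" or "side" or "wrist"; returns (picture, depth): 384x512x3 uint8, red, green, blue; 384x512 float32, m along the optical axis (not along the pixel's ray), 0 where there is no reading.
- camera_params(name): a dict with "intrinsics" (3x3 intrinsics, pixels), "k1" (the pictures are not rectified: a ray, as slopes to the right and down, at radius r is drawn at 1 + k1 r^2 times it, then the intrinsics apply), "R" (3x3) and "t" (3): a world point X has camera coordinates R X + t; the wrist camera has in their place "tool_from_camera" (4x4, takes a point from camera to tool coordinates, whose origin is the TCP and whose axes are the flange's). Camera axes: x right, y down, z forward; pixel columns grow to the right and rows downward; lengths in m; the calibration is good to about 2 mm. A picture is of the moment at which its call begins: read the wrist's pose just before it. camera_params takes no time and is no camera call.
- finish_job(): hands the job in; it is judged then, once.
The state is a dict: "time_s": time; "joints": joint angles; "joint_velocities": joint speeds; "effort": joint torques, N m; "tcp_pos": TCP position; "ee_rot": TCP orientation; "wrist_force": force on the tool from outside, world axes, zero at the start; "moment": the same for the moment, N m; "gripper_width": opening from 0.0 (shut) to 1.0 (fully open); "gripper_force": force on a finger pad.
Only numpy, scipy, OpenCV 4.12 (cv2) and the standard library are available. Lean on these libraries where they do the work, as an engineer would, in place of code of your own. Each camera call takes 0.05 s, during which the arm holds its last target. There are 200 camera calls.

## Working session

There is one attempt and no reset: what is moved stays moved. The work goes in short steps, Python scripts to look and compute and a tool call to move; the robot and the scene stay as the last step left them, time stands still between calls to the robot, and variables do not carry over. Pictures are saved under pics/ and viewed, at most 10 in all, crops included, and the job is handed in when it is done.

Besides the shell and the picture viewer there is one more tool, called after ">>>" as name([rows], argument=value, ...), one row to a line, values as JSON. drive_tool: Moves the arm, as the interface text tells. Its arguments: {"type":"object","properties":{"rows":{"type":"array"}},"required":["rows"]}

```bash
mkdir -p pics; ls; cat > h.py <<'E'
import numpy as np, cv2
from station import sense, capture, camera_params, finish_job
def cam(name, s=None):
    p=camera_params(name); K=np.array(p["intrinsics"]); k1=p["k1"]
    if name=="wrist":
        T=np.array(p["tool_from_camera"]); s=s or sense()
        Rt=np.array(s["ee_rot"]); tt=np.array(s["tcp_pos"])
        Rwc=Rt@T[:3,:3]; c=Rt@T[:3,3]+tt
    else:
        R=np.array(p["R"]); Rwc=R.T; c=-R.T@np.array(p["t"])
    return K,k1,Rwc,c
def ray(cm,uv):
    K,k1,Rwc,c=cm
    uv=np.asarray(uv,float).reshape(-1,1,2)
    d=cv2.undistortPoints(uv,K,np.array([k1,0,0,0.]))[:,0]
    return np.c_[d,np.ones(len(d))]@Rwc.T
def onplane(cm,uv,z):
    r=ray(cm,uv); c=cm[3]; return c+r*((z-c[2])/r[:,2])[:,None]
def depthpt(cm,uv,dep):
    r=ray(cm,uv); return cm[3]+r*np.asarray(dep).reshape(-1,1)
def tri(c1,uv1,c2,uv2):
    a=ray(c1,uv1)[0]; b=ray(c2,uv2)[0]
    t=np.linalg.lstsq(np.c_[a,-b],c2[3]-c1[3],rcond=None)[0]
    p=c1[3]+a*t[0]; q=c2[3]+b*t[1]; return (p+q)/2, np.linalg.norm(p-q)
E
python3 - <<'E'
from h import *
np.set_printoptions(precision=4,suppress=True)
s=sense(); print(s)
for n in ["scene","side","wrist"]:
    im,d=capture(n); cv2.imwrite(f"pics/{n}0.png",im[:,:,::-1]); np.save(f"{n}0.npy",d)
    cm=cam(n,s); print(n,cm)
E
```

```text
pics
{'time_s': 0.0, 'joints': array([-55.4279,  22.0909,   0.3803,  -0.0281, -68.4133, -14.8162]), 'joint_velocities': array([-0.0368,  0.0762,  0.0646,  0.0175,  0.0609,  0.0329]), 'effort': array([  0.0013, -39.0663,  18.7407,   4.2198,   0.0109,  -0.0002]), 'tcp_pos': array([ 0.211 , -0.5876,  0.1855]), 'ee_rot': array([[-0.9412, -0.3378, -0.0009],
       [-0.3378,  0.9412,  0.002 ],
       [ 0.0001,  0.0022, -1.    ]]), 'wrist_force': array([ 0.4183,  0.0223, -0.316 ]), 'moment': array([-0.0425, -0.0216,  0.0163]), 'gripper_force': 0.0, 'gripper_width': 1.0030703025520575}
scene (array([[406.8712,   0.    , 252.8724],
       [  0.    , 406.8712, 190.0179],
       [  0.    ,   0.    ,   1.    ]]), -0.14107902227292124, array([[-0.7791, -0.4475,  0.4391],
       [-0.6268,  0.543 , -0.5588],
       [ 0.0116, -0.7106, -0.7035]]), array([0.1404, 0.4972, 0.8716]))
side (array([[474.5699,   0.    , 257.5472],
       [  0.    , 474.5699, 185.7132],
       [  0.    ,   0.    ,   1.    ]]), 0.0314491567046322, array([[ 0.5101, -0.6516,  0.5615],
       [-0.8601, -0.3862,  0.3332],
       [-0.0002, -0.6529, -0.7574]]), array([-0.1617, -0.5448,  1.1727]))
wrist (array([[323.8532,   0.    , 255.9614],
       [  0.    , 323.8532, 188.1371],
       [  0.    ,   0.    ,   1.    ]]), -0.07491722925695686, array([[-0.3367,  0.9012,  0.273 ],
       [ 0.9416,  0.3213,  0.1004],
       [ 0.0028,  0.2909, -0.9568]]), array([ 0.1363, -0.6154,  0.3825]))
```

View pics/scene0.png

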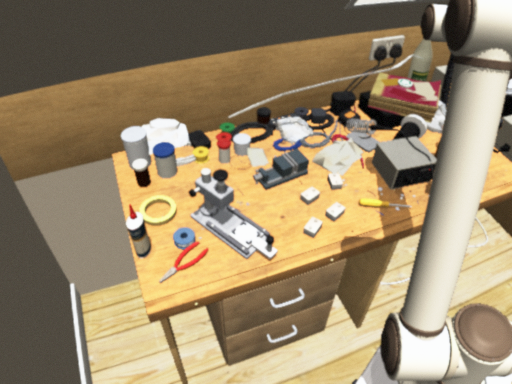

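View pics/side0.png

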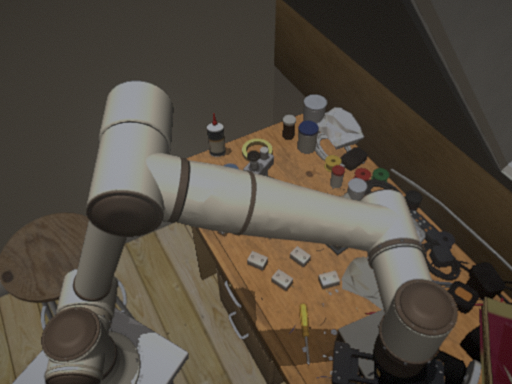

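The scene view shows four blocks, near (310,195), (335,181), (335,211) and (313,227). The press head is near (213,190) and its knob near (268,240). In the side view the blocks are near (257,260), (300,256), (282,280) and (329,279), and the arm hides most of the press.

```bash
python3 - <<'E'
from h import *
np.set_printoptions(precision=4,suppress=True)
im=cv2.imread("pics/scene0.png"); d=np.load("scene0.npy"); cm=cam("scene")
hsv=cv2.cvtColor(im,cv2.COLOR_BGR2HSV)
for n,seeds in [("scene",[(310,195),(335,181),(335,211),(313,227)]),("side",[(257,260),(300,256),(282,280),(329,279)])]:
    im=cv2.imread(f"pics/{n}0.png"); d=np.load(f"{n}0.npy"); cm=cam(n)
    hsv=cv2.cvtColor(im,cv2.COLOR_BGR2HSV)
    m=((hsv[...,1]<70)&(hsv[...,2]>(130 if n=="scene" else 90))).astype(np.uint8)
    k,l,st,ce=cv2.connectedComponentsWithStats(m)
    for u,v in seeds:
        i=l[v-2:v+3,u-2:u+3].max()
        # world points from plane z=0.024
        print(n,(u,v),st[i],ce[i],onplane(cm,ce[i],0.024)[0],depthpt(cm,ce[i],d[int(ce[i][1]),int(ce[i][0])])[0])
cm=cam("scene");d=np.load("scene0.npy")
for u,v in [(205,175),(268,240),(275,252),(235,228),(250,238),(222,212)]:
    print((u,v),depthpt(cm,(u,v),d[v,u])[0])
im=cv2.imread("pics/scene0.png")[150:275,170:370]
a=cv2.resize(im,None,fx=4,fy=4,interpolation=cv2.INTER_CUBIC); cv2.imwrite("pics/c1.png",a)
E
```

```text
scene (310, 195) [301 187  19  14 171] [309.8655 193.4912] [ 0.5305 -0.2718  0.024 ] [ 0.5315 -0.2738  0.0218]
scene (335, 181) [ 313   78  133  109 3924] [383.8188 140.4134] [ 0.4723 -0.6553  0.024 ] [ 0.4825 -0.6905 -0.0019]
scene (335, 211) [326 202  19  17 189] [335.3228 209.6085] [ 0.4384 -0.2638  0.024 ] [ 0.4381 -0.2631  0.0247]
scene (313, 227) [304 217  18  18 208] [312.75 225.25] [ 0.4568 -0.1736  0.024 ] [ 0.4573 -0.1745  0.0229]
side (257, 260) [248 251  20  16 193] [257.0518 258.6995] [ 0.4555 -0.1769  0.024 ] [ 0.457  -0.176   0.0212]
side (300, 256) [290 246  20  18 189] [299.8571 254.5714] [ 0.5292 -0.2744  0.024 ] [ 0.5303 -0.274   0.0221]
side (282, 280) [272 270  21  18 211] [282.0521 278.2796] [ 0.4368 -0.2675  0.024 ] [ 0.4364 -0.2677  0.0248]
side (329, 279) [319 271  21  15 215] [328.8047 277.8698] [ 0.5032 -0.3767  0.024 ] [ 0.5039 -0.3765  0.0228]
(205, 175) [ 0.7156 -0.0334  0.1587]
(268, 240) [ 0.4989 -0.0233  0.0732]
(275, 252) [ 0.4842 -0.0371  0.0215]
(235, 228) [ 0.6138 -0.0299  0.0264]
(250, 238) [ 0.5616 -0.0299  0.0249]
(222, 212) [ 0.6893 -0.0607  0.0116]
```

View pics/c1.png

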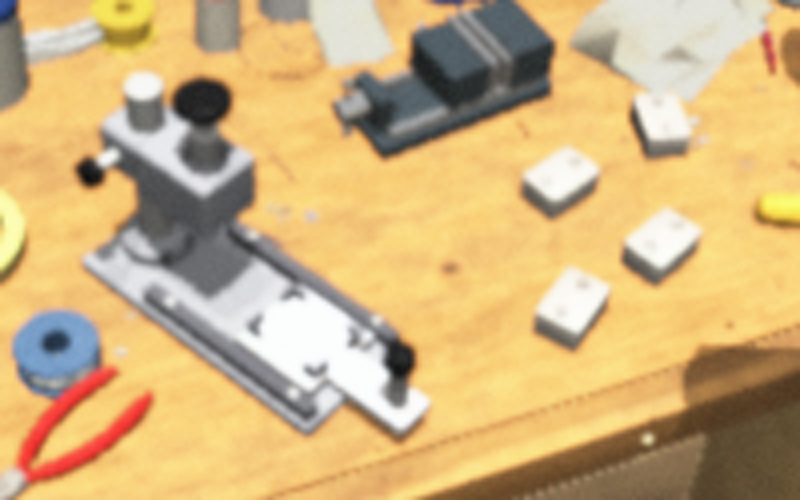

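The crop shows the target block farthest right at about scene (335,181). It also shows the carriage out with its white nest plate, and the black cap at scene (221,175). Next I move the wrist camera over the target.

>>> drive_tool([
  {"tx":-3.4,"ty":1.0},
  {"tx":-3.4,"ty":1.0},
  {"tx":-3.4,"ty":1.0},
  {"tx":-3.4,"ty":1.0},
  {"tx":-3.4,"ty":1.0},
  {"tx":-3.4,"ty":1.0},
  {"tx":-3.4,"ty":1.0},
  {"tx":-3.4,"ty":1.0},
  {"tx":-3.4,"ty":1.0},
  {"tx":-3.4,"ty":1.0},
])

```text
invalid input at $.rows[0]: expected keys tx, ty, tz, ax, ay, az, claw
```

>>> drive_tool([
  {"tx":0},
  {"tx":0},
  {"tx":0},
])

```text
invalid input at $.rows[0]: expected keys tx, ty, tz, ax, ay, az, claw
```

```bash
python3 - <<'E'
from h import *
np.set_printoptions(precision=4,suppress=True)
s=sense(); print(s["tcp_pos"],s["ee_rot"],s["joints"])
im,d=capture("wrist"); cv2.imwrite("pics/w1.png",im[:,:,::-1]); np.save("w1.npy",d)
np.savez("w1s.npz",p=s["tcp_pos"],R=s["ee_rot"])
im,d=capture("side"); cv2.imwrite("pics/s1.png",im[:,:,::-1]); np.save("s1.npy",d)
E
```

```text
[ 0.2111 -0.5877  0.1857] [[-0.9412 -0.3379 -0.0006]
 [-0.3379  0.9412  0.0015]
 [ 0.0001  0.0016 -1.    ]] [-55.4297  22.0787   0.3996  -0.0197 -68.4119 -14.817 ]
```

View pics/w1.png

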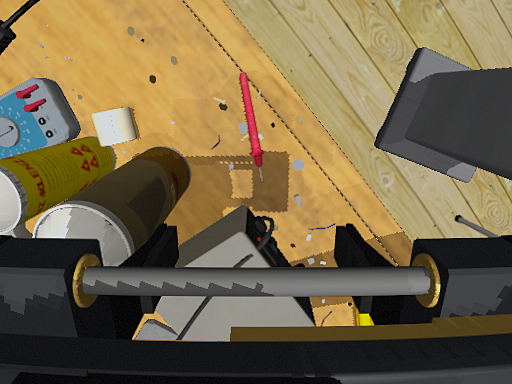

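The start wrist view shows a multimeter, two cans and a white block-like item at (113,127). I need to check whether that item is a fifth block lying farther right.

```bash
python3 - <<'E'
from h import *
np.set_printoptions(precision=4,suppress=True)
s=sense(); cm=cam("wrist",s); im=cv2.imread("pics/w1.png"); d=np.load("w1.npy")
hsv=cv2.cvtColor(im,cv2.COLOR_BGR2HSV)
for u,v in [(105,125),(113,120),(120,128),(130,130),(113,140),(150,150),(230,260),(170,165)]:
    print((u,v),im[v,u],depthpt(cm,(u,v),d[v,u])[0])
roi=np.zeros(im.shape[:2],np.uint8); roi[95:150,85:140]=1
m=((hsv[...,1]<90)&(hsv[...,2]>150)).astype(np.uint8)*roi
c=max(cv2.findContours(m,0,2)[0],key=cv2.contourArea)
P=onplane(cm,c[:,0],0.024)[:,:2].astype(np.float32); print(cv2.minAreaRect(P))
cv2.imwrite("pics/c2.png",cv2.resize(im[90:160,70:170],None,fx=6,fy=6,interpolation=cv2.INTER_CUBIC))
E
```

```text
(105, 125) [218 216 213] [ 0.2222 -0.7547  0.0405]
(113, 120) [221 218 214] [ 0.215 -0.749  0.037]
(120, 128) [199 217 214] [ 0.2209 -0.74    0.0364]
(130, 130) [141 166 177] [ 0.2217 -0.7321  0.027 ]
(113, 140) [219 217 214] [ 0.2354 -0.7434  0.0389]
(150, 150) [13 51 79] [ 0.2363 -0.7056  0.0257]
(230, 260) [141 150 151] [ 0.3004 -0.5844  0.0911]
(170, 165) [12 41 59] [ 0.2368 -0.6745  0.0538]
((0.225585475564003, -0.7527153491973877), (0.03811293840408325, 0.04184931889176369), 29.21874237060547)
```

View pics/c2.png

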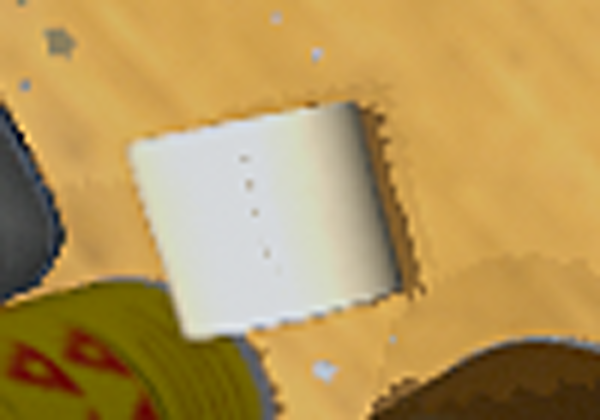

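That item is a white roll (cylindrical shading, about 38 mm high, no holes), so it isn't a block. The target stays at about (0.503, −0.377), so I'll move there.

>>> drive_tool([
  {"tx":-3.4,"ty":1.0,"tz":0,"ax":0,"ay":0,"az":0,"claw":8.7},
  {"tx":-3.4,"ty":1.0,"tz":0,"ax":0,"ay":0,"az":0,"claw":8.7},
  {"tx":-3.4,"ty":1.0,"tz":0,"ax":0,"ay":0,"az":0,"claw":8.7},
  {"tx":-3.4,"ty":1.0,"tz":0,"ax":0,"ay":0,"az":0,"claw":8.7},
  {"tx":-3.4,"ty":1.0,"tz":0,"ax":0,"ay":0,"az":0,"claw":8.7},
  {"tx":-3.4,"ty":1.0,"tz":0,"ax":0,"ay":0,"az":0,"claw":8.7},
  {"tx":-3.4,"ty":1.0,"tz":0,"ax":0,"ay":0,"az":0,"claw":8.7},
  {"tx":-3.4,"ty":1.0,"tz":0,"ax":0,"ay":0,"az":0,"claw":8.7},
  {"tx":-3.4,"ty":1.0,"tz":0,"ax":0,"ay":0,"az":0,"claw":8.7},
  {"tx":0,"ty":0,"tz":0,"ax":0,"ay":0,"az":0,"claw":8.7},
])

```text
time_s: 1.08
tcp_pos: [0.4732, -0.3969, 0.1861]
ee_rot: [[-0.939, -0.343, 0.001], [-0.343, 0.939, 0.0], [-0.001, -0.0, -1.0]]
wrist_force: [-0.9, -1.7, 0.4]
gripper_width: 1.001
gripper_force: 0.0
```

```bash
python3 - <<'E'
from h import *
np.set_printoptions(precision=4,suppress=True)
s=sense(); print(s["time_s"],s["tcp_pos"],s["ee_rot"],s["joints"])
im,d=capture("wrist"); cv2.imwrite("pics/w2.png",im[:,:,::-1]); np.save("w2.npy",d)
cm=cam("wrist",s); im=im[:,:,::-1].copy()
hsv=cv2.cvtColor(im,cv2.COLOR_BGR2HSV)
m=((hsv[...,1]<60)&(hsv[...,2]>150)).astype(np.uint8); m[255:]=0
m=cv2.morphologyEx(m,cv2.MORPH_OPEN,np.ones((3,3)))
for c in cv2.findContours(m,0,2)[0]:
    if cv2.contourArea(c)<150: continue
    x,y,w,h=cv2.boundingRect(c)
    P=onplane(cm,c[:,0],0.024)[:,:2].astype(np.float32); dd=np.median(d[m.astype(bool)&(cv2.drawContours(np.zeros(m.shape,np.uint8),[c],-1,1,-1)>0)])
    print((x,y,w,h),cv2.minAreaRect(P),depthpt(cm,(x+w/2,y+h/2),d[y+h//2,x+w//2])[0])
E
```

```text
1.0833 [ 0.4732 -0.3969  0.1861] [[-0.9392 -0.3434  0.0013]
 [-0.3434  0.9392  0.0001]
 [-0.0013 -0.0003 -1.    ]] [-25.0167  21.3103  -0.7149  -0.0415 -67.9086 -44.8844]
(407, 198, 45, 32) ((0.45837849378585815, -0.17863045632839203), (0.033590611070394516, 0.04918145760893822), 4.3445234298706055) [ 0.4599 -0.1775  0.024 ]
(238, 183, 19, 19) ((0.509825587272644, -0.39312171936035156), (0.01804192364215851, 0.023590346798300743), 44.679771423339844) [ 0.51   -0.3946  0.0227]
(94, 137, 139, 118) ((0.5538844466209412, -0.48682719469070435), (0.16104812920093536, 0.11747628450393677), 87.1070556640625) [ 0.5343 -0.4806  0.0557]
```

View pics/w2.png

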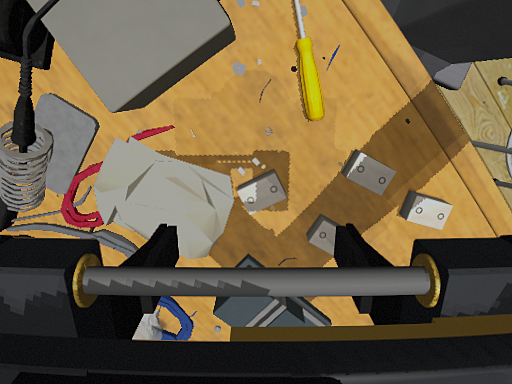

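The wrist view shows the target block at about (263,190), half in shadow, with the crumpled paper just left of it at (232,200). I'll measure it with a saturation mask plus a second view.

```bash
python3 - <<'E'
from h import *
np.set_printoptions(precision=4,suppress=True)
s=sense(); cm=cam("wrist",s); im=cv2.imread("pics/w2.png"); d=np.load("w2.npy")
hsv=cv2.cvtColor(im,cv2.COLOR_BGR2HSV)
vv,uu=np.mgrid[160:220,200:300]
P=depthpt(cm,np.c_[uu.ravel(),vv.ravel()],d[160:220,200:300].ravel()).reshape(60,100,3)
sat=hsv[160:220,200:300,1]
for r in range(0,60,6): print(160+r,' '.join(f"{int(1000*z):3d}/{q:3d}" for z,q in zip(P[r,::6,2],sat[r,::6])))
m=((P[...,2]>.018)&(P[...,2]<.029)&(sat<110)&(uu>238)).astype(np.uint8)
c=max(cv2.findContours(m,0,2)[0],key=cv2.contourArea); c=c[:,0]+[200,160]
print(cv2.boundingRect(c),cv2.minAreaRect(onplane(cm,c,0.024)[:,:2].astype(np.float32)))
# paper nearest
# two holes / side view of block
from scipy.ndimage import label
im2=cv2.imread("pics/side0.png");h2=cv2.cvtColor(im2,cv2.COLOR_BGR2HSV)
for n,seed in (("side",(329,279)),):
    cs=cam(n); mm=((h2[...,1]<70)&(h2[...,2]>90)).astype(np.uint8); l,_=label(mm); i=l[278,329]
    c2=cv2.findContours((l==i).astype(np.uint8),0,2)[0][0][:,0]
    print(cv2.minAreaRect(onplane(cs,c2,.024)[:,:2].astype(np.float32)))
    u1=np.mean(np.argwhere(m),0)[::-1]+[200,160]; print(u1,tri(cm,u1,cs,np.argwhere(l==i).mean(0)[::-1]))
cv2.imwrite("pics/c3.png",cv2.resize(im[150:230,190:310],None,fx=6,fy=6,interpolation=cv2.INTER_CUBIC))
E
```

```text
160  -1/169  -2/174   0/167  -1/160  -1/160   0/165  -1/164   0/157  -2/157   1/  5  -1/167  -1/166  -1/165  -1/166   0/166   0/163   0/159
166  -1/ 80   0/177  -1/168  -1/160   0/158   0/156  -2/160  -1/173  -1/158   0/164   0/178  -1/182   0/169   0/165  -1/165   0/155  -2/162
172  19/ 12  17/ 14  16/ 11  -2/ 65  -1/172  -1/155  -2/147   3/  6   0/146  -1/161  -2/167   2/ 58  15/ 28   0/163  -2/176  -1/159   0/158
178  25/ 21  18/ 14  15/ 12  13/ 12  10/ 12   0/ 30   0/146   0/150  -1/148   2/ 31  13/ 28  23/ 28  24/ 26  -1/ 56  -2/170   0/159  -2/157
184  28/ 19  24/ 11  19/ 37  14/ 12  11/ 14   9/  9  -1/149   2/  0  15/ 36  22/  5  23/ 27  22/ 29 383/ 27  21/ 27  -1/171  -2/164  -1/161
190  34/ 25  27/ 23  22/ 14  18/ 18  11/ 12  10/ 12  -2/166  22/ 13  21/ 10  24/ 10  22/ 29  22/ 29  23/ 31  22/ 26  -1/ 51  -1/160   0/161
196  41/ 35  40/ 39  25/ 12  21/ 14  16/ 14  11/ 14   0/162  22/ 20  22/ 15  22/  6  21/ 29  23/ 28  22/ 30  23/ 28  23/ 29  -1/152   0/155
202  47/ 22  45/ 32  26/ 17  22/ 12  16/ 14  12/ 15  -1/163  23/ 94  22/ 34  23/ 27  23/ 28  21/ 30  23/ 26  -2/141  -1/159   0/154   0/151
208  44/ 19  37/ 19  33/ 20  24/ 17  19/ 23  15/ 26  -1/160  -1/164  23/ 25  21/ 28  22/ 21   0/171   0/ 90  -2/166  -2/155  -1/145   0/150
214  40/ 26  36/ 22  33/ 36  25/ 26  18/ 26  -1/177  -1/164   0/162 383/132   0/162  -1/156   0/155  -2/154  -1/146  -1/148   0/150  -1/155
(239, 173, 48, 42) ((0.503459632396698, -0.38014495372772217), (0.034781523048877716, 0.04936164245009422), 46.63872146606445)
((0.5034876465797424, -0.37690621614456177), (0.035382285714149475, 0.05077682435512543), 46.26092529296875)
[261.6009 193.6553] (array([ 0.5027, -0.3784,  0.0249]), np.float64(0.003242148384260735))
```

View pics/c3.png

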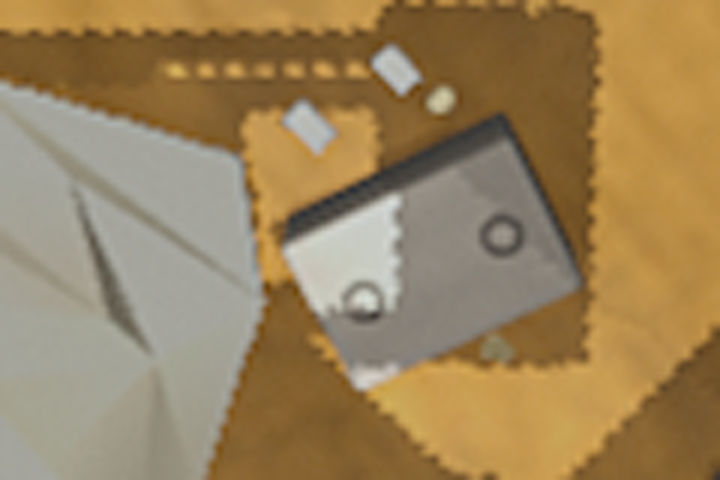

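The crop shows the block's four corners and both holes clearly, with a gap to the paper on its left. The block centre is (0.5035, −0.378), its top is at 24 mm, and its short axis lies at 46.5° in the world.

>>> drive_tool([
  {"tx":-3.5,"ty":0.7,"tz":0,"ax":0,"ay":0,"az":0.123,"claw":6.5},
  {"tx":0,"ty":0,"tz":1,"ax":0,"ay":0,"az":0.123,"claw":6.5},
  {"tx":0,"ty":0,"tz":1,"ax":0,"ay":0,"az":0.123,"claw":6.5},
  {"tx":0,"ty":0,"tz":1,"ax":0,"ay":0,"az":0.123,"claw":6.5},
  {"tx":0,"ty":0,"tz":1,"ax":0,"ay":0,"az":0.123,"claw":6.5},
  {"tx":0,"ty":0,"tz":1,"ax":0,"ay":0,"az":0.123,"claw":6.5},
  {"tx":0,"ty":0,"tz":1,"ax":0,"ay":0,"az":0.123,"claw":6.5},
  {"tx":0,"ty":0,"tz":1,"ax":0,"ay":0,"az":0.123,"claw":6.5},
  {"tx":0,"ty":0,"tz":1,"ax":0,"ay":0,"az":0.123,"claw":6.5},
  {"tx":0,"ty":0,"tz":0,"ax":0,"ay":0,"az":0,"claw":6.5},
])

```text
time_s: 1.97
tcp_pos: [0.4971, -0.3815, 0.1041]
ee_rot: [[-0.721, 0.693, -0.004], [0.693, 0.721, 0.003], [0.005, -0.001, -1.0]]
wrist_force: [-0.2, 0.3, -1.1]
gripper_width: 0.747
gripper_force: 0.0
```

```bash
python3 - <<'E'
from h import *
np.set_printoptions(precision=4,suppress=True)
s=sense(); R=s["ee_rot"]; print(s["time_s"],s["tcp_pos"],R,s["joints"])
print("tool y angle",np.degrees(np.arctan2(R[1,1],R[0,1])))
im,d=capture("wrist"); cv2.imwrite("pics/w3.png",im[:,:,::-1]); cm=cam("wrist",s); im=im[:,:,::-1].copy()
vv,uu=np.mgrid[0:384,0:512]
P=depthpt(cm,np.c_[uu.ravel(),vv.ravel()],d.ravel()).reshape(384,512,3)
m=((P[...,2]>.019)&(P[...,2]<.028)&(abs(P[...,0]-.5035)<.05)&(abs(P[...,1]+.378)<.045)).astype(np.uint8)
m=cv2.morphologyEx(m,cv2.MORPH_CLOSE,np.ones((3,3)))
for c in cv2.findContours(m,0,2)[0]:
    if cv2.contourArea(c)>100: print(cv2.boundingRect(c),cv2.minAreaRect(onplane(cm,c[:,0],.0235)[:,:2].astype(np.float32)))
tr=np.array([.5035,-.378,0])-s["tcp_pos"]; print("tool shift",R.T@tr)
E
```

```text
1.9667 [ 0.4971 -0.3815  0.1041] [[-0.7206  0.6933 -0.0042]
 [ 0.6933  0.7206  0.0026]
 [ 0.0049 -0.001  -1.    ]] [ -22.756    26.1015   -5.5232   -0.0533  -58.6572 -111.1086]
tool y angle 46.10772519845353
(246, 231, 31, 21) ((0.5402515530586243, -0.4180900454521179), (0.029964180663228035, 0.015533465892076492), 30.79277801513672)
(247, 160, 38, 55) ((0.5059194564819336, -0.37800565361976624), (0.03378625959157944, 0.050436701625585556), 46.07220458984375)
tool shift [-0.0027  0.0071  0.1041]
```

>>> drive_tool([
  {"tx":-0.3,"ty":0.8,"tz":0,"ax":0,"ay":0,"az":0,"claw":6.5},
  {"tx":0,"ty":0,"tz":2.0,"ax":0,"ay":0,"az":0,"claw":6.5},
  {"tx":0,"ty":0,"tz":2.0,"ax":0,"ay":0,"az":0,"claw":6.5},
  {"tx":0,"ty":0,"tz":2.0,"ax":0,"ay":0,"az":0,"claw":6.5},
  {"tx":0,"ty":0,"tz":2.0,"ax":0,"ay":0,"az":0,"claw":6.5},
  {"tx":0,"ty":0,"tz":1.0,"ax":0,"ay":0,"az":0,"claw":6.5},
  {"tx":0,"ty":0,"tz":0.7,"ax":0,"ay":0,"az":0,"claw":6.5},
  {"tx":0,"ty":0,"tz":0,"ax":0,"ay":0,"az":0,"claw":6.5},
])

```text
time_s: 2.68
tcp_pos: [0.5069, -0.3778, 0.0087]
ee_rot: [[-0.724, 0.69, -0.001], [0.69, 0.724, 0.001], [0.001, -0.001, -1.0]]
wrist_force: [-0.3, 0.2, -0.2]
gripper_width: 0.748
gripper_force: 0.0
```

>>> drive_tool([
  {"tx":0,"ty":0,"tz":0,"ax":0,"ay":0,"az":0,"claw":3},
  {"tx":0,"ty":0,"tz":0,"ax":0,"ay":0,"az":0,"claw":3},
  {"tx":0,"ty":0,"tz":0,"ax":0,"ay":0,"az":0,"claw":3},
  {"tx":0,"ty":0,"tz":0,"ax":0,"ay":0,"az":0,"claw":3},
  {"tx":0,"ty":0,"tz":0,"ax":0,"ay":0,"az":0,"claw":3},
  {"tx":0,"ty":0,"tz":0,"ax":0,"ay":0,"az":0,"claw":3},
])

```text
time_s: 3.18
tcp_pos: [0.5073, -0.378, 0.01]
ee_rot: [[-0.723, 0.69, 0.001], [0.69, 0.723, -0.0], [-0.001, 0.0, -1.0]]
wrist_force: [-0.6, -0.2, -0.8]
gripper_width: 0.389
gripper_force: 0.0
```

>>> drive_tool([
  {"tx":0,"ty":0,"tz":0.2,"ax":0,"ay":0,"az":0,"claw":2},
  {"tx":0,"ty":0,"tz":0,"ax":0,"ay":0,"az":0,"claw":2},
  {"tx":0,"ty":0,"tz":0,"ax":0,"ay":0,"az":0,"claw":2},
])

```text
time_s: 3.43
tcp_pos: [0.5069, -0.3779, 0.0073]
ee_rot: [[-0.723, 0.691, -0.0], [0.691, 0.723, 0.0], [0.0, -0.0, -1.0]]
wrist_force: [-0.2, -0.1, 0.7]
gripper_width: 0.254
gripper_force: 0.0
```

```bash
python3 - <<'E'
from h import *
s=sense(); print(s["tcp_pos"],s["gripper_width"],s["gripper_force"])
im,d=capture("wrist"); a=im[:,:,::-1]; 
im,d=capture("side"); b=im[:,:,::-1][200:344,230:422]; b=cv2.resize(b,(512,384),interpolation=cv2.INTER_CUBIC)
cv2.imwrite("pics/g1.png",cv2.resize(np.hstack([a,b]),(800,300),interpolation=cv2.INTER_AREA))
E
```

```text
[ 0.50693287 -0.37786446  0.0073393 ] 0.2540957783692532 0.0
```

View pics/g1.png

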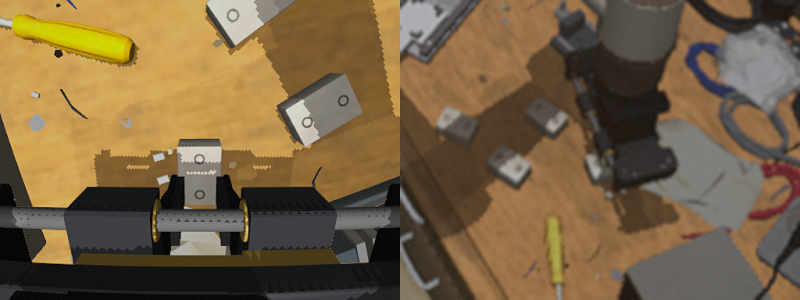

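The wrist picture shows the block between the fingers at about (200,175), and the other blocks are undisturbed. I'll let the fingers close further and re-read.

>>> drive_tool([
  {"tx":0,"ty":0,"tz":0,"ax":0,"ay":0,"az":0,"claw":2},
  {"tx":0,"ty":0,"tz":0,"ax":0,"ay":0,"az":0,"claw":2},
  {"tx":0,"ty":0,"tz":0,"ax":0,"ay":0,"az":0,"claw":2},
  {"tx":0,"ty":0,"tz":0,"ax":0,"ay":0,"az":0,"claw":2},
])

```text
time_s: 3.87
tcp_pos: [0.5071, -0.3779, 0.0076]
ee_rot: [[-0.723, 0.691, 0.0], [0.691, 0.723, 0.0], [-0.0, 0.0, -1.0]]
wrist_force: [0.1, -0.1, 0.9]
gripper_width: 0.231
gripper_force: 0.0
```

```bash
python3 - <<'E'
from h import *
s=sense(); cm=cam("wrist",s); K,k1,Rwc,c=cm
im,d=capture("wrist"); 
print(s["gripper_width"],s["gripper_force"])
vv,uu=np.mgrid[0:384,0:512]
P=depthpt(cm,np.c_[uu.ravel(),vv.ravel()],d.ravel()).reshape(384,512,3)
T=(P-s["tcp_pos"])@s["ee_rot"]  # tool coords
for v in range(185,275,8): print(v,' '.join("%d,%d"%(1000*T[v,u,1],1000*T[v,u,2]) for u in range(200,312,7)))
print(T[195,256]*1000)
E
```

```text
0.2314839348409362 0.0
185 -36,8 -32,9 -27,8 -23,9 -16,-11 -12,-10 -8,-10 -4,-10 0,-11 4,-12 8,-11 12,-11 18,8 23,8 28,9 32,9
193 -37,9 -32,7 -27,8 -23,9 -16,-15 -12,-14 -8,-15 -4,-15 0,-15 4,-15 8,-15 12,-15 18,8 23,8 28,9 32,9
201 -37,6 -32,5 -27,7 -23,8 -16,-15 -12,-15 -8,-15 -4,-16 0,-15 4,-14 8,-15 12,-15 18,7 23,8 28,8 33,8
209 -38,9 -33,9 -28,9 -23,8 -16,-15 -12,-14 -8,-15 -4,-15 0,-16 4,-14 8,-16 12,-15 19,8 23,8 28,8 33,8
217 -38,8 -33,8 -28,9 -23,8 -16,-16 -12,-15 -8,-15 -4,-14 0,-14 4,-15 8,-14 12,-15 19,8 24,9 28,8 33,8
225 -38,8 -33,8 -28,6 -24,9 -14,-36 -12,-15 -8,-15 -4,-15 0,-15 4,-15 8,-15 12,-14 15,-37 24,9 29,8 33,8
233 -38,8 -33,5 -29,8 -17,-46 -14,-44 -10,-44 -8,-15 -4,-14 0,-14 4,-15 8,-15 10,-44 14,-44 17,-46 29,8 34,10
241 -16,-110 -14,-108 -29,8 -16,-56 -13,-52 -10,-53 -8,-14 -4,-14 0,-15 4,-14 8,-15 10,-53 13,-52 16,-57 29,8 14,-109
249 -15,-116 -14,-110 -19,-64 -15,-65 -12,-61 0,-196 -8,-15 -4,-15 0,-14 4,-15 8,-15 10,-58 12,-62 15,-65 19,-64 14,-109
257 -14,-119 -13,-115 -18,-72 -15,-71 -12,-70 -9,-59 -8,-15 -4,-15 0,-13 4,-14 8,-14 10,-58 12,-70 15,-72 18,-73 13,-115
265 -14,-122 -13,-115 -17,-78 -14,-77 -11,-76 -10,-59 -9,-3 -5,9 0,8 5,8 10,8 10,-59 11,-76 14,-77 17,-79 13,-116
273 -14,-123 -13,-120 -11,-120 -9,-119 -7,-120 -5,-119 -3,-120 -1,-120 0,-120 1,-120 3,-120 5,-120 7,-120 9,-120 11,-120 13,-120
[ 20.35835169   0.08135838 -16.06113647]
```

>>> drive_tool([
  {"tx":0,"ty":0,"tz":0,"ax":0,"ay":0,"az":0,"claw":6},
  {"tx":0,"ty":0,"tz":0,"ax":0,"ay":0,"az":0,"claw":6},
  {"tx":0,"ty":0,"tz":0,"ax":0,"ay":0,"az":0,"claw":6},
  {"tx":0,"ty":0,"tz":0,"ax":0,"ay":0,"az":0,"claw":6},
  {"tx":0,"ty":0,"tz":0,"ax":0,"ay":0,"az":0,"claw":6},
  {"tx":0,"ty":0,"tz":0,"ax":0,"ay":0,"az":0,"claw":6},
  {"tx":0,"ty":0,"tz":0,"ax":0,"ay":0,"az":0,"claw":6},
])

```text
time_s: 4.5
tcp_pos: [0.5071, -0.3779, 0.0076]
ee_rot: [[-0.723, 0.691, -0.0], [0.691, 0.723, 0.0], [0.0, 0.0, -1.0]]
wrist_force: [1.3, 0.4, -0.0]
gripper_width: 0.649
gripper_force: 0.0
```

```bash
python3 - <<'E'
from h import *
s=sense(); cm=cam("wrist",s); im,d=capture("wrist"); cv2.imwrite("pics/w4.png",im[:,:,::-1])
print(s["gripper_width"],s["tcp_pos"])
vv,uu=np.mgrid[0:384,0:512]
def T(d): 
    P=depthpt(cm,np.c_[uu.ravel(),vv.ravel()],d.ravel()).reshape(384,512,3); return (P-s["tcp_pos"])@s["ee_rot"]
t=T(d)
for v in range(190,262,6): print(v,' '.join("%d,%d,%d"%tuple(1000*t[v,u]) for u in range(150,230,8)))
t=T(np.load("w2.npy"))
print("w2")
for v in range(215,262,6): print(v,' '.join("%d,%d,%d"%tuple(1000*t[v,u]) for u in range(110,190,8)))
E
```

```text
0.6491528043380377 [ 0.50711041 -0.37791256  0.00755486]
190 15,-70,8 15,-65,9 15,-60,9 15,-54,8 15,-49,10 15,-43,8 15,-38,8 15,-33,9 16,-27,7 15,-22,8
196 11,-71,9 11,-65,7 11,-60,7 79,0,-196 11,-49,8 11,-44,9 11,-38,8 12,-33,6 11,-28,8 11,-22,8
202 7,-71,7 7,-66,8 7,-60,8 7,-55,9 7,-49,8 7,-44,9 8,-38,5 8,-33,5 7,-28,9 7,-22,8
208 2,-72,8 3,-66,8 2,-61,10 3,-55,8 2,-50,8 2,-44,8 3,-38,7 2,-33,8 2,-28,9 2,-23,9
214 -1,-72,9 -1,-67,8 -1,-61,8 -1,-56,9 -1,-50,8 -1,-45,9 -1,-39,8 -1,-33,8 -1,-28,8 0,-22,7
220 -5,-73,8 -5,-67,8 -6,-62,9 -5,-56,8 -5,-50,8 -5,-45,8 -6,-39,9 -5,-34,8 -5,-28,8 -5,-23,9
226 -10,-73,9 -10,-67,8 -10,-62,8 -10,-56,8 -10,-51,8 10,-34,-39 8,-31,-34 -8,-33,5 -8,-28,5 -9,-23,7
232 -14,-73,7 -15,-68,9 -14,-62,8 -14,-56,8 -14,-51,7 10,-33,-46 9,-29,-44 -13,-34,6 -13,-28,5 -15,-23,9
238 -19,-74,9 -19,-68,9 -19,-63,9 -19,-57,8 10,-35,-54 9,-32,-51 9,-28,-51 -19,-34,8 -19,-29,8 -19,-23,8
244 -24,-75,9 -24,-69,9 -23,-63,8 -23,-57,8 10,-34,-60 9,-31,-57 7,-28,-53 -23,-35,8 -23,-29,8 -23,-23,7
250 -28,-75,7 -28,-69,8 -29,-64,9 10,-36,-66 9,-33,-64 9,-30,-63 5,-28,-55 -29,-
[... 446 characters left out ...]
1,-142,146 -69,-130,141 -69,-120,140 11,-51,-41 9,-48,-38 9,-44,-36 -66,-82,135
233 -96,-189,181 -99,-182,188 -98,-170,187 -99,-160,188 -78,-132,144 -75,-121,138 10,-49,-48 9,-46,-45 7,-43,-40 -73,-83,134
239 -103,-189,178 -102,-178,178 -105,-170,184 -107,-161,187 -107,-150,187 10,-51,-54 9,-48,-52 9,-44,-52 4,-43,-41 -81,-83,134
245 -110,-189,176 -111,-179,178 -111,-169,178 -113,-160,183 79,0,-196 10,-49,-61 9,-46,-58 8,-43,-56 0,-43,-41 -92,-86,141
251 -125,-196,188 -118,-179,175 -118,-169,176 -119,-159,177 10,-51,-67 9,-48,-65 8,-45,-63 5,-43,-57 -2,-43,-42 -103,-88,147
257 -134,-198,187 -133,-186,186 -133,-174,185 9,-53,-71 10,-49,-72 9,-46,-69 7,-44,-67 2,-43,-57 -5,-43,-43 -133,-99,188
```

The wrist depth shows the fingertips about 35 mm short of the reported TCP: tips at tool z ≈ −35 mm, while the bench reads correctly. So the fingers closed above the block. I'll descend further in small steps, watching the force.

>>> drive_tool([
  {"tx":0,"ty":-0.1,"tz":0.8,"ax":0,"ay":0,"az":0,"claw":6},
  {"tx":0,"ty":0,"tz":0.8,"ax":0,"ay":0,"az":0,"claw":6},
  {"tx":0,"ty":0,"tz":0.8,"ax":0,"ay":0,"az":0,"claw":6},
  {"tx":0,"ty":0,"tz":0.4,"ax":0,"ay":0,"az":0,"claw":6},
  {"tx":0,"ty":0,"tz":0.2,"ax":0,"ay":0,"az":0,"claw":6},
  {"tx":0,"ty":0,"tz":0,"ax":0,"ay":0,"az":0,"claw":6},
])

```text
time_s: 5.05
tcp_pos: [0.5059, -0.3784, -0.0235]
ee_rot: [[-0.723, 0.691, -0.002], [0.691, 0.723, 0.001], [0.002, -0.001, -1.0]]
wrist_force: [0.4, 0.0, -0.8]
gripper_width: 0.689
gripper_force: 0.0
```

```bash
python3 - <<'E'
from h import *
s=sense(); cm=cam("wrist",s); im,d=capture("wrist"); cv2.imwrite("pics/w5.png",im[:,:,::-1])
print(s["gripper_width"],s["tcp_pos"],s["wrist_force"])
vv,uu=np.mgrid[0:384,0:512]
P=depthpt(cm,np.c_[uu.ravel(),vv.ravel()],d.ravel()).reshape(384,512,3); t=(P-s["tcp_pos"])@s["ee_rot"]
for v in range(190,256,8): print(v,' '.join("%d,%d,%d"%tuple(1000*t[v,u]) for u in range(166,350,14)))
E
```

```text
0.6890382072526907 [ 0.5058848  -0.37839955 -0.02352979] [ 0.36857445  0.02161742 -0.82367171]
190 25,-51,-21 25,-43,-22 25,-35,-21 25,-26,-23 24,-19,-20 25,-11,-22 25,-3,-22 25,4,-22 25,12,-22 25,20,-22 25,28,-22 25,36,-22 25,44,-22 25,52,-21
198 20,-51,-22 20,-43,-22 20,-35,-22 20,-27,-21 20,-19,-22 24,-10,-33 24,-3,-33 24,4,-33 24,11,-33 20,20,-22 21,28,-23 20,36,-22 20,44,-22 20,52,-21
206 15,-51,-21 15,-43,-21 15,-35,-22 16,-27,-22 15,-19,-22 24,-9,-45 24,-2,-46 24,4,-45 24,10,-46 15,20,-21 15,28,-22 15,36,-21 15,44,-22 15,53,-22
214 10,-52,-22 10,-43,-22 10,-35,-22 10,-27,-22 11,-19,-23 20,-9,-46 20,-2,-45 20,4,-46 19,11,-45 10,20,-21 10,29,-22 10,37,-22 10,45,-22 10,53,-22
222 5,-52,-21 5,-44,-22 6,-35,-24 5,-27,-22 5,-19,-22 16,-9,-47 15,-2,-46 16,4,-47 15,11,-46 5,21,-21 5,29,-22 5,37,-22 5,45,-22 5,54,-22
230 0,-53,-22 0,-44,-22 9,-32,-41 0,-28,-21 0,-19,-22 11,-10,-46 11,-2,-46 11,4,-46 11,11,-47 0,21,-22 0,29,-22 9,33,-41 0,46,-22 0,54,-23
238 -4,-53,-22 10,-36,-54 9,-30,-50 -4,-28,-22 -4,-20,-22 7,-10,-46 6,-3,-45 6,4,-46 6,11,-45 -4,21,-22 -4,29,-22 8,32,-50 11,37,-54 -5,55,-21
246 -9,-54,-22 10,-35,-61 7,-29,-55 -7,-28,-25 -9,-20,-22 2,-10,-46 2,-3,-45 2,4,-46 2,11,-45 -10,21,-21 -9,29,-22 8,30,-58 11,35,-63 -9,55,-22
254 10,-39,-69 9,-33,-67 4,-29,-58 -13,-28,-24 -14,-20,-22 -2,-10,-45 -2,-3,-46 -1,4,-46 -2,11,-45 -15,21,-22 -15,30,-22 5,30,-59 9,35,-67 10,40,-70
```

>>> drive_tool([
  {"tx":0,"ty":0,"tz":0.3,"ax":0,"ay":0,"az":0,"claw":6},
  {"tx":0,"ty":0,"tz":0.3,"ax":0,"ay":0,"az":0,"claw":6},
  {"tx":0,"ty":0,"tz":0,"ax":0,"ay":0,"az":0,"claw":2.5},
  {"tx":0,"ty":0,"tz":0,"ax":0,"ay":0,"az":0,"claw":2.5},
  {"tx":0,"ty":0,"tz":0,"ax":0,"ay":0,"az":0,"claw":2.5},
  {"tx":0,"ty":0,"tz":0,"ax":0,"ay":0,"az":0,"claw":2.5},
  {"tx":0,"ty":0,"tz":0,"ax":0,"ay":0,"az":0,"claw":2.5},
  {"tx":0,"ty":0,"tz":0,"ax":0,"ay":0,"az":0,"claw":2.5},
  {"tx":0,"ty":0,"tz":0,"ax":0,"ay":0,"az":0,"claw":2.5},
])

```text
time_s: 5.85
tcp_pos: [0.5066, -0.3787, -0.0283]
ee_rot: [[-0.723, 0.69, 0.0], [0.69, 0.723, -0.0], [-0.0, 0.0, -1.0]]
wrist_force: [0.6, -0.5, 0.2]
gripper_width: 0.388
gripper_force: 30.0
```

Gripped: 33.8 mm opening and 30 N. I'll lift, and at the same time measure the press in the first scene picture.

>>> drive_tool([
  {"tx":0,"ty":0,"tz":-2,"ax":0,"ay":0,"az":0,"claw":2.5},
  {"tx":0,"ty":0,"tz":-3,"ax":0,"ay":0,"az":0,"claw":2.5},
  {"tx":0,"ty":0,"tz":-4,"ax":0,"ay":0,"az":0,"claw":2.5},
  {"tx":0,"ty":0,"tz":-4,"ax":0,"ay":0,"az":0,"claw":2.5},
  {"tx":0,"ty":0,"tz":-3,"ax":0,"ay":0,"az":0,"claw":2.5},
  {"tx":0,"ty":0,"tz":0,"ax":0,"ay":0,"az":0,"claw":2.5},
])

```text
time_s: 6.35
tcp_pos: [0.5101, -0.381, 0.1395]
ee_rot: [[-0.724, 0.69, 0.012], [0.69, 0.724, -0.007], [-0.014, 0.003, -1.0]]
wrist_force: [0.9, -1.0, -2.1]
gripper_width: 0.39
gripper_force: 30.0
```

```bash
python3 - <<'E'
from h import *
np.set_printoptions(precision=4,suppress=True)
im=cv2.imread("pics/scene0.png"); d=np.load("scene0.npy"); cm=cam("scene")
vv,uu=np.mgrid[0:384,0:512]
P=depthpt(cm,np.c_[uu.ravel(),vv.ravel()],d.ravel()).reshape(384,512,3)
hsv=cv2.cvtColor(im,cv2.COLOR_BGR2HSV)
X,Y,Z=P[...,0],P[...,1],P[...,2]
reg=(uu>195)&(uu<285)&(vv>165)&(vv<262)
cap=reg&(hsv[...,2]<60)&(Z>.165)&(Z<.21); print("cap",cap.sum(),P[cap].mean(0),np.argwhere(cap).mean(0)[::-1])
uv=np.argwhere(cap).mean(0)[::-1]; print(onplane(cm,uv,.189))
kn=reg&(hsv[...,2]<70)&(Z>.066)&(Z<.09)&(X<.55); print("knob",kn.sum(),P[kn].mean(0)); uv=np.argwhere(kn).mean(0)[::-1]; print(uv,onplane(cm,uv,.074))
hd=reg&(Z>.12)&(Z<.145)&(hsv[...,2]>110); print("head",hd.sum(),cv2.minAreaRect(P[hd][:,:2].astype(np.float32)))
pl=reg&(Z>.015)&(Z<.035)&(hsv[...,1]<60)&(hsv[...,2]>215); 
c=max(cv2.findContours(pl.astype(np.uint8),0,2)[0],key=cv2.contourArea); print("plate",cv2.boundingRect(c),cv2.minAreaRect(onplane(cm,c[:,0],.024)[:,:2].astype(np.float32)))
bs=reg&(Z>.006)&(Z<.035)&(hsv[...,1]<90); c=max(cv2.findContours(bs.astype(np.uint8),0,2)[0],key=cv2.contourArea); print("base",cv2.minAreaRect(P[bs][:,:2].astype(np.float32)))
E
```

```text
cap 104 [ 0.6642 -0.0365  0.1858] [220.0865 175.2308]
[[ 0.6617 -0.034   0.189 ]]
knob 38 [ 0.4984 -0.0279  0.0733]
[269.2895 238.9474] [[ 0.4981 -0.0274  0.074 ]]
head 349 ((0.694718062877655, -0.040212810039520264), (0.04966764152050018, 0.10124513506889343), 87.41610717773438)
plate (229, 223, 48, 34) ((0.5498824715614319, -0.03332282230257988), (0.06402305513620377, 0.13685259222984314), 86.90982055664062)
base ((0.6151524782180786, -0.14064450562000275), (0.31317248940467834, 0.2672453224658966), 88.67821502685547)
```

>>> drive_tool([
  {"tx":1.5,"ty":3.7,"tz":0,"ax":0,"ay":0,"az":0,"claw":2.5},
  {"tx":1.5,"ty":3.7,"tz":0,"ax":0,"ay":0,"az":0,"claw":2.5},
  {"tx":1.5,"ty":3.7,"tz":0,"ax":0,"ay":0,"az":0,"claw":2.5},
  {"tx":1.5,"ty":3.7,"tz":0,"ax":0,"ay":0,"az":0,"claw":2.5},
  {"tx":1.5,"ty":3.7,"tz":0,"ax":0,"ay":0,"az":0,"claw":2.5},
  {"tx":1.2,"ty":3.7,"tz":0,"ax":0,"ay":0,"az":0,"claw":2.5},
  {"tx":0,"ty":0,"tz":0,"ax":0,"ay":0,"az":-0.119,"claw":2.5},
  {"tx":0,"ty":0,"tz":0,"ax":0,"ay":0,"az":-0.119,"claw":2.5},
  {"tx":0,"ty":0,"tz":0,"ax":0,"ay":0,"az":-0.119,"claw":2.5},
  {"tx":0,"ty":0,"tz":0,"ax":0,"ay":0,"az":-0.119,"claw":2.5},
])

```text
time_s: 7.18
tcp_pos: [0.5957, -0.1571, 0.1298]
ee_rot: [[-0.961, 0.276, -0.003], [0.276, 0.961, 0.001], [0.003, -0.0, -1.0]]
wrist_force: [0.5, -0.5, -3.5]
gripper_width: 0.388
gripper_force: 30.0
```

>>> drive_tool([
  {"tx":0,"ty":0,"tz":0,"ax":0,"ay":0,"az":-0.119,"claw":2.5},
  {"tx":0,"ty":0,"tz":0,"ax":0,"ay":0,"az":-0.119,"claw":2.5},
  {"tx":0,"ty":0,"tz":0,"ax":0,"ay":0,"az":0,"claw":2.5},
  {"tx":0,"ty":0,"tz":0,"ax":0,"ay":0,"az":0,"claw":2.5},
  {"tx":0,"ty":0,"tz":0,"ax":0,"ay":0,"az":0,"claw":2.5},
])

```text
time_s: 7.6
tcp_pos: [0.5963, -0.1579, 0.1307]
ee_rot: [[-0.999, 0.051, -0.001], [0.051, 0.999, 0.0], [0.001, 0.0, -1.0]]
wrist_force: [-0.7, 0.3, -3.2]
gripper_width: 0.389
gripper_force: 30.0
```

```bash
python3 - <<'E'
from h import *
import pickle
s=sense(); im,d=capture("wrist"); pickle.dump((s,im,d),open("w6.pkl","wb"))
im2,d2=capture("side"); pickle.dump((s,im2,d2),open("s6.pkl","wb"))
print(s["tcp_pos"],s["joints"])
cv2.imwrite("pics/w6.png",im[:,:,::-1])
E
```

```text
[ 0.59625512 -0.15790665  0.13074681] [ 1.69928283e-01  2.37341089e+01 -5.26011508e+00 -2.40152820e-02
 -6.10872150e+01 -9.30800318e+01]
```

View pics/w6.png

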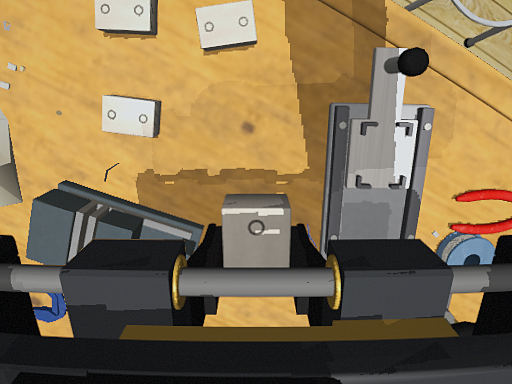

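The wrist view shows the nest's four dark corner fences at about (365,125), (407,127), (365,181) and (402,182). The knob is at (413,62), the base rails run up x≈330–430, and the held block is at (256,230).

```bash
python3 - <<'E'
from h import *
import pickle
np.set_printoptions(precision=4,suppress=True)
s,im,d=pickle.load(open("w6.pkl","rb")); cm=cam("wrist",s)
im=im[:,:,::-1].copy(); hsv=cv2.cvtColor(im,cv2.COLOR_BGR2HSV); V=hsv[...,2]
vv,uu=np.mgrid[0:384,0:512]
P=depthpt(cm,np.c_[uu.ravel(),vv.ravel()],d.ravel()).reshape(384,512,3)
m=((V<75)&(uu>352)&(uu<420)&(vv>115)&(vv<192)).astype(np.uint8)
k,l,st,ce=cv2.connectedComponentsWithStats(m)
pts=[]
for i in range(1,k):
    if st[i][4]>15:
        q=onplane(cm,ce[i],.030)[0]; print(st[i],ce[i],q,np.median(P[l==i],0)); 
    
# carriage plate edges & base & rails: z profile across at rows
for v in (105,150,165,210): print(v,[(int(1e3*P[v,u,1]),int(1e3*P[v,u,2])) for u in range(316,445,4)], P[v,380,0])
kn=(V<60)&(uu>390)&(uu<440)&(vv>40)&(vv<85)&(P[...,2]>.05); print("knob",kn.sum(),P[kn].mean(0),P[kn][:,2].max())
t=kn&(P[...,2]>.07);print(t.sum(),P[t].mean(0), P[t].min(0),P[t].max(0))
# base outline at z=.012 : fit long edges of rails via depth
e=(P[...,2]>.006)&(P[...,2]<.10)&(uu>312)&(uu<442)&(vv>100)&(vv<235)
L=[];Rr=[]
for v in range(115,225,5):
    w=np.where(e[v])[0]; L.append(P[v,w[0]+1]); Rr.append(P[v,w[-1]-1])
for A in(L,Rr):
    A=np.array(A); f=np.polyfit(A[:,0],A[:,1],1); print("edge",np.degrees(np.arctan(f[0])),np.polyval(f,.58),A[:,2].mean())
# block held pose
h=(uu>215)&(uu<296)&(vv>195)&(vv<266)
b=(P[...,2]>.12)&h; T=(P-s["tcp_pos"])@s["ee_rot"]
for v in (198,204,212,225): print(v,[tuple((1e3*T[v,u]).astype(int)) for u in range(214,300,8)])
E
```

```text
[407 116  13  76 211] [414.6066 154.3175] [ 0.5814 -0.0065  0.03  ] [ 0.5829 -0.0011  0.0187]
[360 122  18  13  77] [366.5325 126.3247] [ 0.553  -0.0542  0.03  ] [ 0.5519 -0.0558  0.0302]
[406 127   4   8  23] [407.     130.1304] [ 0.5581 -0.0157  0.03  ] [ 0.5582 -0.0146  0.028 ]
[356 175   5  13  29] [356.8966 180.1379] [ 0.604  -0.0615  0.03  ] [ 0.6044 -0.061   0.0276]
[389 176  15  12  50] [396.78 182.3 ] [ 0.6082 -0.022   0.03  ] [ 0.6106 -0.0186  0.0276]
[361 183  10   3  19] [365.2632 184.4211] [ 0.6088 -0.0531  0.03  ] [ 0.6092 -0.0525  0.0293]
105 [(-95, 0), (-91, -2), (-87, -1), (-83, -1), (-81, 10), (-79, 14), (-76, 21), (-69, 9), (-66, 10), (-62, 10), (-58, 11), (-54, 9), (-51, 11), (-46, 10), (-47, 22), (-43, 22), (-39, 23), (-35, 22), (-31, 21), (-28, 22), (-24, 23), (-20, 21), (-11, 10), (-7, 10), (-2, 9), (2, 7), (4, 10), (9, 10), (13, 8), (23, -1), (28, -2), (32, -1), (36, -1)] 0.5346887838418631
150 [(-95, -1), (-91, 0), (-87, 0), (-85, 9), (-82, 16), (-80, 22), (-76, 23), (-72, 22), (-67, 16), (-64, 22), (-61, 23), (-56, 21), (-53, 24), (-49, 23), (-45, 22), (-41,
[... 2508 characters left out ...]
), np.int64(-50)), (np.int64(23), np.int64(6), np.int64(-51)), (np.int64(23), np.int64(10), np.int64(-51)), (np.int64(22), np.int64(14), np.int64(-50)), (np.int64(-47), np.int64(41), np.int64(131))]
225 [(np.int64(10), np.int64(-22), np.int64(-37)), (np.int64(15), np.int64(-17), np.int64(-49)), (np.int64(16), np.int64(-13), np.int64(-51)), (np.int64(16), np.int64(-9), np.int64(-51)), (np.int64(16), np.int64(-5), np.int64(-51)), (np.int64(16), np.int64(-1), np.int64(-51)), (np.int64(16), np.int64(2), np.int64(-51)), (np.int64(16), np.int64(6), np.int64(-51)), (np.int64(16), np.int64(10), np.int64(-52)), (np.int64(16), np.int64(14), np.int64(-50)), (np.int64(-63), np.int64(41), np.int64(132))]
```

```bash
python3 - <<'E'
from h import *
import pickle
np.set_printoptions(precision=4,suppress=True,linewidth=250)
s,im,d=pickle.load(open("w6.pkl","rb")); cm=cam("wrist",s)
V=im.max(2)
print("     ",np.arange(352,418,2))
for v in range(116,194): 
    if v<140 or v>170: print(v,V[v,352:418:2])
kn=(V<60); 
k,l,st,ce=cv2.connectedComponentsWithStats((kn[35:85,385:445]).astype(np.uint8)); print(st,ce)
E
```

```text
[352 354 356 358 360 362 364 366 368 370 372 374 376 378 380 382 384 386 388 390 392 394 396 398 400 402 404 406 408 410 412 414 416]
116 [127 125 125 127 126 126 126 131  73 114 157 155 155 155 150 153 148 154 155 151 154 149 238 227 218 200 201 201 201 202 201 200 113]
117 [129 127 126 129 129 128 129 131  71 133 155 154 155 155 151 154 149 154 155 151 152 150 238 227 219 204 204 203 203 203 202 207 115]
118 [ 94  95  97  98  99 101 101 106  68 137 156 155 155 155 150 152 150 153 155 150 152 150 238 227 223 213 214 212 210 211 209 144  95]
119 [115 133 132 127 130 126 125 131 126 144 156 157 154 154 151 154 150 153 154 150 152 150 235 227 208  59  71  80 108 115 121  78  60]
120 [130 161 163 156 165 165 168 173 168 161 162 161 159 156 151 153 150 153 154 151 151 147 235 232 229 239 237 231 228 216 217 218 218]
121 [131 161 161 157 169 138 127 127 125 129 129 133 139 159 150 153 152 154 156 150 151 147 236 241 240 249 251 253 246 236 232 231 238]
122 [132 160 159 155 156  62  47  48  51  48  47  46  71 146 151 152 150 155 154 151 152 152 140  86  84  78  78  69 132 242 240 230 237]

[... 4962 characters left out ...]
 144]
190 [141 139 140 140 142 142 141 140 142 141 143 141 139 137 138 138 138 137 137 138 143 144 142 144 140 139 140 126  34  37  78  80 150]
191 [141 141 140 139 140 137 139 139 139 140 141 138 140 138 137 138 137 137 138 138 139 140 140 139 139 138 139 119  35  35  86  84 127]
192 [140 138 139 138 137 137 137 138 138 140 140 140 140 138 138 139 138 137 136 137 138 139 139 139 139 138 138 103  39  35  89  88  77]
193 [139 140 138 138 137 139 138 138 139 141 141 139 138 140 140 139 138 138 137 138 139 139 140 138 138 136 140  92  36  41  89  89  80]
[[   0    0   60   50 2258]
 [  11   11    3    2    3]
 [   0   12   44   29  739]] [[30.3733 23.7369]
 [12.     11.6667]
 [26.9026 26.8836]]
```

```bash
python3 - <<'E'
from h import *
import pickle
np.set_printoptions(precision=4,suppress=True)
s,im,d=pickle.load(open("w6.pkl","rb")); cm=cam("wrist",s)
a=np.radians(-3.44); M=np.array([[np.cos(a),np.sin(a)],[-np.sin(a),np.cos(a)]])
P=onplane(cm,[(370,122.6),(365,188.6),(402,188.9),(402,122.8),(363,129),(412.3,129),(357,180),(405.5,180)],.032)
q=P[:,:2]@M.T; print(P);print(q)
n=np.array([(q[[0,3],0].mean()+q[[1,2],0].mean())/2,(q[[4,6],1].mean()+q[[5,7],1].mean())/2]); nest=M.T@n; print("nest",nest, "home mark",nest+M[0]*.1)
k=onplane(cm,(411.9,61.9),.072)[0]; print("knob",k,"->nest",k[:2]+.082*M[0])
R=s["ee_rot"]; dd=np.r_[nest-s["tcp_pos"][:2],0]; print("tool shift cm",100*R.T@dd)
E
```

```text
[[ 0.5495 -0.0518  0.032 ]
 [ 0.6123 -0.0538  0.032 ]
 [ 0.6146 -0.0172  0.032 ]
 [ 0.5509 -0.0218  0.032 ]
 [ 0.5551 -0.0581  0.032 ]
 [ 0.557  -0.0117  0.032 ]
 [ 0.6033 -0.062   0.032 ]
 [ 0.6057 -0.0144  0.032 ]]
[[ 0.5517 -0.0187]
 [ 0.6145 -0.017 ]
 [ 0.6145  0.0197]
 [ 0.5512  0.0113]
 [ 0.5576 -0.0247]
 [ 0.5567  0.0218]
 [ 0.6059 -0.0257]
 [ 0.6055  0.0219]]
nest [ 0.5818 -0.0366] home mark [ 0.6816 -0.0426]
knob [ 0.5005 -0.0346  0.072 ] ->nest [ 0.5823 -0.0396]
tool shift cm [ 2.0606 12.0383  0.0065]
```

>>> drive_tool([
  {"tx":0.7,"ty":4.0,"tz":0,"ax":0,"ay":0,"az":0,"claw":2.5},
  {"tx":0.7,"ty":4.0,"tz":0,"ax":0,"ay":0,"az":0,"claw":2.5},
  {"tx":0.7,"ty":4.0,"tz":0,"ax":0,"ay":0,"az":0,"claw":2.5},
  {"tx":0,"ty":0,"tz":0,"ax":0,"ay":0,"az":0.009,"claw":2.5},
  {"tx":0,"ty":0,"tz":3,"ax":0,"ay":0,"az":0,"claw":2.5},
  {"tx":0,"ty":0,"tz":3,"ax":0,"ay":0,"az":0,"claw":2.5},
  {"tx":0,"ty":0,"tz":2.5,"ax":0,"ay":0,"az":0,"claw":2.5},
  {"tx":0,"ty":0,"tz":1.5,"ax":0,"ay":0,"az":0,"claw":2.5},
  {"tx":0,"ty":0,"tz":0,"ax":0,"ay":0,"az":0,"claw":2.5},
  {"tx":0,"ty":0,"tz":0,"ax":0,"ay":0,"az":0,"claw":2.5},
])

```text
time_s: 8.53
tcp_pos: [0.5814, -0.0373, 0.0312]
ee_rot: [[-0.998, 0.058, -0.001], [0.058, 0.998, -0.001], [0.001, -0.001, -1.0]]
wrist_force: [0.7, 0.7, -2.3]
gripper_width: 0.386
gripper_force: 30.0
```

```bash
python3 - <<'E'
from h import *
import pickle
np.set_printoptions(precision=4,suppress=True,linewidth=250)
s=sense(); im,d=capture("wrist"); pickle.dump((s,im,d),open("w7.pkl","wb")); cm=cam("wrist",s)
print(s["tcp_pos"],s["ee_rot"][:,0],s["wrist_force"])
cv2.imwrite("pics/w7.png",cv2.resize(im[130:250,180:330,::-1],None,fx=5,fy=5,interpolation=cv2.INTER_CUBIC))
vv,uu=np.mgrid[0:384,0:512]
P=depthpt(cm,np.c_[uu.ravel(),vv.ravel()],d.ravel()).reshape(384,512,3); t=(P-s["tcp_pos"])@s["ee_rot"]
for v in range(130,215,6): print(v,' '.join("%d,%d,%d"%(1000*t[v,u,0],1000*t[v,u,1],1000*P[v,u,2]) for u in range(186,330,10)))
E
```

```text
[ 0.5814 -0.0373  0.0312] [-0.9983  0.0576  0.0013] [ 0.6853  0.7127 -2.2579]
130 52,-49,-1 52,-42,-1 52,-35,0 52,-28,-2 52,-21,-1 55,-12,22 55,-6,22 55,0,23 55,6,22 55,12,22 52,20,-1 52,27,-1 52,35,-1 52,42,-1 52,48,0
136 48,-49,0 48,-42,0 48,-35,-1 48,-28,0 48,-21,-1 51,-12,22 51,-6,22 51,0,21 51,6,22 51,12,22 48,20,0 48,27,0 48,35,0 48,42,0 48,49,-2
142 44,-49,0 46,-40,10 46,-33,10 46,-27,10 46,-20,10 47,-12,22 47,-6,21 47,0,22 47,6,23 47,12,23 45,19,10 45,26,9 45,33,9 45,40,9 46,47,10
148 41,-48,7 44,-38,22 42,-33,15 41,-27,10 41,-20,10 43,-13,21 43,-6,22 43,0,21 44,6,24 43,12,22 41,20,9 42,26,11 42,33,11 44,38,23 43,44,22
154 35,-50,0 40,-38,23 38,-33,16 38,-27,12 38,-20,12 39,-13,21 40,-6,22 40,0,24 39,6,22 40,12,22 37,20,9 37,27,10 37,33,10 40,38,23 39,45,21
160 31,-50,0 36,-39,23 35,-33,19 33,-27,11 33,-20,11 35,-13,20 36,-6,22 36,0,23 36,6,23 36,12,22 33,20,12 33,27,11 33,34,10 36,38,23 36,45,22
166 26,-51,0 32,-39,22 31,-33,20 32,-26,22 32,-19,22 32,-13,23 32,-6,23 32,0,23 32,6,23 32,12,23 32,19,22 32,25,22 31,32,21 32,38,22 32,45,22
172 22,-51,-1 28,-39,25 27,-33,21 28,-26
[... 378 characters left out ...]
3 19,46,22
190 8,-52,-2 15,-40,22 15,-33,21 15,-26,22 15,-20,23 16,-13,23 15,-6,22 15,0,22 16,6,23 15,12,22 15,19,22 15,26,22 12,34,10 15,39,22 15,46,22
196 4,-52,0 12,-40,23 11,-33,22 11,-27,22 25,-16,64 25,-11,63 25,-5,63 25,0,64 25,5,64 25,10,64 25,15,63 11,26,23 7,35,11 11,39,23 11,46,23
202 0,-52,0 7,-40,23 7,-33,23 7,-27,22 25,-15,73 25,-10,73 25,-5,73 25,0,74 25,4,73 25,9,74 25,14,73 7,26,21 3,35,10 7,39,23 7,46,23
208 -5,-53,0 3,-40,23 2,-34,21 3,-27,23 25,-14,81 25,-9,81 24,-5,81 24,0,80 25,4,82 25,9,81 24,14,81 2,26,22 -1,35,11 3,40,23 2,47,22
214 -10,-53,0 -1,-41,22 -1,-34,22 -1,-27,23 22,-14,81 22,-9,83 22,-5,83 22,0,82 22,4,82 22,9,83 21,14,81 -1,26,22 -5,35,11 -1,40,22 -1,47,21
```

View pics/w7.png

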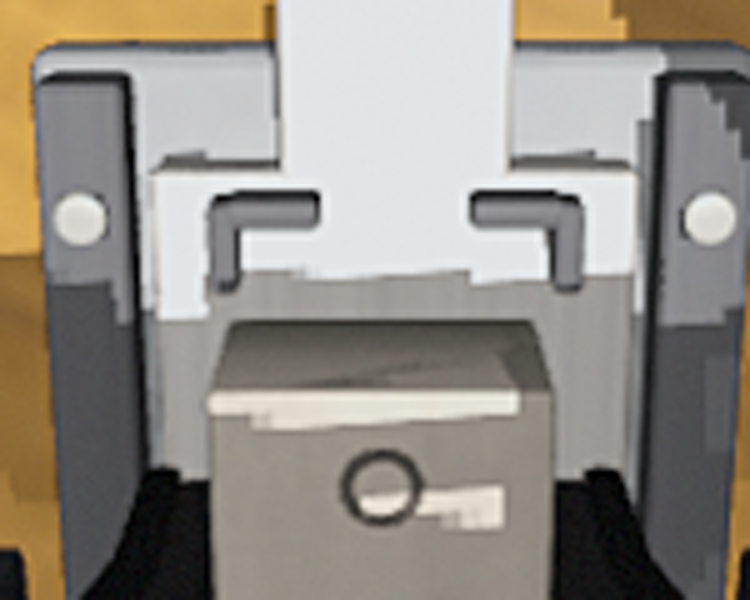

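The close crop shows the block (crop 210–550) centred nearly between the two front fences (crop outer edges 210 and 583), with the rails either side. Let me compute the residual.

```bash
python3 - <<'E'
from h import *
import pickle
np.set_printoptions(precision=1,suppress=True)
s,im,d=pickle.load(open("w7.pkl","rb")); cm=cam("wrist",s)
def tl(uv,z): return 1000*(onplane(cm,uv,z)-s["tcp_pos"])@s["ee_rot"]
print(tl([(180+213/5,130+250/5),(180+583/5,130+250/5),(180+320/5,130+205/5),(180+470/5,130+205/5)],.032))
# block bottom front edge (crop y~320) z=.031+.028, top edge ~ crop y 392
print(tl([(180+232/5,130+322/5),(180+528/5,130+322/5)],s["tcp_pos"][2]+.0285)); print(tl([(180+210/5,130+392/5),(180+550/5,130+392/5)],s["tcp_pos"][2]+.0525))
V=im.max(2); print(V[164:176,235],V[164:176,280]); print(V[178,218:230],V[178,288:300])
E
```

```text
[[ 25.4 -21.3  -0.8]
 [ 25.3  25.2  -0.8]
 [ 31.2  -7.8  -0.8]
 [ 31.1  10.9  -0.8]]
[[ 24.8 -16.5 -28.5]
 [ 24.8  15.9 -28.5]]
[[ 25.6 -16.5 -52.5]
 [ 25.6  15.9 -52.5]]
[183 234 240 221  54  50 104 144 145 135 121 140] [225 227 239 222  39  55 109 149 147 136 118 152]
[232 235 223 166 125 136 138 141 124  55 207 242] [213 125  47 110 139 140 137 126 143 221 237 231]
```

>>> drive_tool([
  {"tx":0,"ty":0.16,"tz":0.6,"ax":0,"ay":0,"az":0,"claw":2.5},
  {"tx":0,"ty":0,"tz":0.8,"ax":0,"ay":0,"az":0,"claw":2.5},
  {"tx":0,"ty":0,"tz":0.6,"ax":0,"ay":0,"az":0,"claw":2.5},
  {"tx":0,"ty":0,"tz":0.5,"ax":0,"ay":0,"az":0,"claw":2.5},
  {"tx":0,"ty":0,"tz":0.4,"ax":0,"ay":0,"az":0,"claw":2.5},
  {"tx":0,"ty":0,"tz":0.2,"ax":0,"ay":0,"az":0,"claw":2.5},
  {"tx":0,"ty":0,"tz":0,"ax":0,"ay":0,"az":0,"claw":2.5},
  {"tx":0,"ty":0,"tz":0,"ax":0,"ay":0,"az":0,"claw":2.5},
])

```text
time_s: 9.25
tcp_pos: [0.5818, -0.0355, 0.0005]
ee_rot: [[-0.998, 0.057, 0.0], [0.057, 0.998, -0.0], [-0.0, -0.0, -1.0]]
wrist_force: [-0.6, -0.6, -2.4]
gripper_width: 0.388
gripper_force: 30.0
```

>>> drive_tool([
  {"tx":0,"ty":0,"tz":0.15,"ax":0,"ay":0,"az":0,"claw":2.5},
  {"tx":0,"ty":0,"tz":0.15,"ax":0,"ay":0,"az":0,"claw":2.5},
  {"tx":0,"ty":0,"tz":0.1,"ax":0,"ay":0,"az":0,"claw":2.5},
  {"tx":0,"ty":0,"tz":0,"ax":0,"ay":0,"az":0,"claw":2.5},
  {"tx":0,"ty":0,"tz":0,"ax":0,"ay":0,"az":0,"claw":2.5},
  {"tx":0,"ty":0,"tz":0,"ax":0,"ay":0,"az":0,"claw":2.5},
])

```text
time_s: 9.75
tcp_pos: [0.5817, -0.0355, -0.0034]
ee_rot: [[-0.998, 0.057, 0.0], [0.057, 0.998, 0.0], [-0.0, 0.0, -1.0]]
wrist_force: [-0.4, -0.4, -3.3]
gripper_width: 0.389
gripper_force: 30.0
```

>>> drive_tool([
  {"tx":0,"ty":0,"tz":0.07,"ax":0,"ay":0,"az":0,"claw":2.5},
  {"tx":0,"ty":0,"tz":0.05,"ax":0,"ay":0,"az":0,"claw":2.5},
  {"tx":0,"ty":0,"tz":0,"ax":0,"ay":0,"az":0,"claw":2.5},
  {"tx":0,"ty":0,"tz":0,"ax":0,"ay":0,"az":0,"claw":2.5},
  {"tx":0,"ty":0,"tz":0,"ax":0,"ay":0,"az":0,"claw":2.5},
])

```text
time_s: 10.17
tcp_pos: [0.5818, -0.0355, -0.0043]
ee_rot: [[-0.998, 0.057, 0.0], [0.057, 0.998, 0.0], [-0.0, 0.0, -1.0]]
wrist_force: [-1.3, 0.7, -0.5]
gripper_width: 0.389
gripper_force: 30.0
```

>>> drive_tool([
  {"tx":0,"ty":0,"tz":0,"ax":0,"ay":0,"az":0,"claw":5},
  {"tx":0,"ty":0,"tz":0,"ax":0,"ay":0,"az":0,"claw":5},
  {"tx":0,"ty":0,"tz":0,"ax":0,"ay":0,"az":0,"claw":5},
  {"tx":0,"ty":0,"tz":0,"ax":0,"ay":0,"az":0,"claw":5},
  {"tx":0,"ty":0,"tz":-1,"ax":0,"ay":0,"az":0,"claw":5},
  {"tx":0,"ty":0,"tz":-2,"ax":0,"ay":0,"az":0,"claw":5},
  {"tx":0,"ty":0,"tz":-3,"ax":0,"ay":0,"az":0,"claw":5},
  {"tx":0,"ty":0,"tz":-3,"ax":0,"ay":0,"az":0,"claw":5},
  {"tx":0,"ty":0,"tz":0,"ax":0,"ay":0,"az":0,"claw":5},
])

```text
time_s: 10.92
tcp_pos: [0.5865, -0.0353, 0.0928]
ee_rot: [[-0.998, 0.055, 0.013], [0.055, 0.998, 0.0], [-0.013, 0.001, -1.0]]
wrist_force: [1.5, -0.6, 0.2]
gripper_width: 0.578
gripper_force: 0.0
```

```bash
python3 - <<'E'
from h import *
import pickle
np.set_printoptions(precision=4,suppress=True)
s=sense(); im,d=capture("wrist"); pickle.dump((s,im,d),open("w8.pkl","wb")); cm=cam("wrist",s)
print(s["tcp_pos"],s["wrist_force"],s["gripper_width"])
vv,uu=np.mgrid[0:384,0:512]
P=depthpt(cm,np.c_[uu.ravel(),vv.ravel()],d.ravel()).reshape(384,512,3)
m=(P[...,2]>.040)&(P[...,2]<.053)&(vv<262)&(P[...,0]>.54)&(P[...,0]<.64)&(abs(P[...,1]+.037)<.05)
print(m.sum(),P[m].mean(0)); c=max(cv2.findContours(m.astype(np.uint8),0,2)[0],key=cv2.contourArea)
print(cv2.boundingRect(c),cv2.minAreaRect(onplane(cm,c[:,0],.0475)[:,:2].astype(np.float32)))
# flatness
A=np.c_[P[m][:,:2],np.ones(m.sum())]; print(np.linalg.lstsq(A,P[m][:,2],rcond=None)[0])
E
```

```text
[ 0.5865 -0.0353  0.0928] [ 1.5266 -0.6464  0.2385] 0.5781666861985773
2661 [ 0.58   -0.0361  0.0468]
(233, 156, 44, 62) ((0.5804887413978577, -0.03610421344637871), (0.03371426835656166, 0.05007138475775719), 86.88896179199219)
[0.0082 0.0004 0.042 ]
```

The block lies flat in the nest, with its centre at (0.5805, −0.0361) and top at 47 mm. Next I go behind the knob with the fingers shut.

>>> drive_tool([
  {"tx":3.9,"ty":0,"tz":0,"ax":0,"ay":0,"az":0,"claw":0},
  {"tx":3.9,"ty":0,"tz":0,"ax":0,"ay":0,"az":0,"claw":0},
  {"tx":3.9,"ty":0,"tz":0,"ax":0,"ay":0,"az":0,"claw":0},
  {"tx":0,"ty":0,"tz":0,"ax":0,"ay":0,"az":0,"claw":0},
  {"tx":0,"ty":0,"tz":0,"ax":0,"ay":0,"az":0,"claw":0},
  {"tx":0,"ty":0,"tz":0,"ax":0,"ay":0,"az":0,"claw":0},
])

```text
time_s: 11.47
tcp_pos: [0.4656, -0.0287, 0.0859]
ee_rot: [[-0.998, 0.057, 0.002], [0.057, 0.998, 0.0], [-0.002, 0.0, -1.0]]
wrist_force: [0.9, -0.4, 0.4]
gripper_width: 0.206
gripper_force: 0.0
```

>>> drive_tool([
  {"tx":0.1,"ty":0,"tz":2,"ax":0,"ay":0,"az":0,"claw":0},
  {"tx":0,"ty":0,"tz":2,"ax":0,"ay":0,"az":0,"claw":0},
  {"tx":0,"ty":0,"tz":2.1,"ax":0,"ay":0,"az":0,"claw":0},
  {"tx":0,"ty":0,"tz":0,"ax":0,"ay":0,"az":0,"claw":0},
  {"tx":0,"ty":0,"tz":0,"ax":0,"ay":0,"az":0,"claw":0},
  {"tx":0,"ty":0,"tz":0,"ax":0,"ay":0,"az":0,"claw":0},
])

```text
time_s: 11.97
tcp_pos: [0.4655, -0.0286, 0.025]
ee_rot: [[-0.998, 0.057, 0.001], [0.057, 0.998, -0.0], [-0.001, 0.0, -1.0]]
wrist_force: [0.7, 0.6, -0.1]
gripper_width: 0.007
gripper_force: 0.0
```

```bash
python3 - <<'E'
from h import *
np.set_printoptions(precision=4,suppress=True)
s=sense(); im,d=capture("wrist"); cm=cam("wrist",s)
print(s["tcp_pos"],s["wrist_force"],s["gripper_width"])
sc,ds=capture("scene"); c2=cam("scene")
vv,uu=np.mgrid[0:384,0:512]
P=depthpt(c2,np.c_[uu.ravel(),vv.ravel()],ds.ravel()).reshape(384,512,3); V=sc.max(2)
kn=(V<70)&(uu>255)&(uu<285)&(vv>225)&(vv<255); print(kn.sum(),P[kn][:,:].mean(0))
for v in range(228,252,3): print(v,' '.join("%d,%d,%d"%tuple(1000*P[v,u]) for u in range(258,286,4)))
P=depthpt(cm,np.c_[uu.ravel(),vv.ravel()],d.ravel()).reshape(384,512,3)
t=(P-s["tcp_pos"])@s["ee_rot"]
for v in range(205,275,7): print(v,' '.join("%d,%d,%d"%tuple(1000*t[v,u]) for u in range(222,292,8)))
E
```

```text
[ 0.4655 -0.0286  0.025 ] [ 0.717   0.6083 -0.0575] 0.006735976967362001
548 [0.4218 0.0751 0.2244]
228 382,175,391 377,170,390 372,167,391 370,159,385 370,148,375 465,-11,155 449,-3,175
231 381,176,385 376,171,384 371,168,386 368,162,382 369,148,368 461,-6,153 444,3,174
234 380,177,380 375,173,380 371,168,379 366,164,378 464,3,148 447,14,173 443,3,165
237 379,178,374 374,174,375 370,168,372 365,165,373 447,28,175 443,19,169 443,2,154
240 378,178,367 373,174,367 370,168,364 365,165,365 140,497,871 452,3,136 440,6,148
243 378,178,359 374,173,358 370,168,357 445,46,173 438,40,173 442,17,147 436,12,147
246 380,176,348 376,169,345 369,169,350 439,53,175 434,46,172 438,23,146 456,-22,84
249 383,171,333 450,66,169 442,64,173 436,57,171 439,36,147 464,-18,69 458,-27,65
205 0,-25,25 -1,-19,26 -1,-13,27 -1,-7,26 -1,-1,26 -1,4,26 -1,9,26 0,15,25 0,21,24
212 -6,-25,26 -6,-19,26 -6,-13,25 -6,-7,25 -7,-1,27 -6,4,25 -6,9,25 -6,15,26 -6,21,25
219 -11,-25,25 -12,-19,25 -12,-13,26 -11,-7,25 -12,-1,25 -12,4,25 -13,10,29 -11,15,25 -12,21,26
226 -18,-25,26 -17,-19,25 -18,-13,26 9,-5,-37 9,-1,-35 8,2,-35 10,7,-38 -17,16,26 -18,22,27
233 -24,-26,27 -23,-19,25 10,-9,-47 8,-5,-43 8,-1,-43 8,2,-43 10,6,-47 -23,16,26 -23,22,25
240 37,-10,-110 37,-7,-110 36,-5,-109 8,-5,-51 8,-1,-52 8,2,-52 10,6,-54 36,6,-109 36,8,-109
247 37,-9,-115 37,-7,-114 37,-5,-114 9,-5,-60 8,-1,-59 9,2,-59 10,6,-63 37,5,-115 37,8,-114
254 37,-9,-119 37,-7,-119 37,-5,-118 9,-4,-67 5,-1,-60 9,2,-67 10,5,-69 36,5,-117 36,7,-118
261 37,-9,-122 37,-7,-122 35,-5,-119 8,-4,-72 9,-1,-74 8,2,-72 32,3,-114 37,5,-122 37,7,-122
268 37,-8,-126 37,-6,-125 34,-5,-121 32,-3,-117 32,0,-117 32,1,-118 32,3,-118 37,5,-127 37,7,-126
```

>>> drive_tool([
  {"tx":0,"ty":-0.2,"tz":0.3,"ax":0,"ay":0,"az":0,"claw":0},
  {"tx":-0.6,"ty":0,"tz":0,"ax":0,"ay":0,"az":0,"claw":0},
  {"tx":-0.5,"ty":0,"tz":0,"ax":0,"ay":0,"az":0,"claw":0},
  {"tx":-0.4,"ty":0,"tz":0,"ax":0,"ay":0,"az":0,"claw":0},
  {"tx":-0.4,"ty":0,"tz":0,"ax":0,"ay":0,"az":0,"claw":0},
  {"tx":-0.4,"ty":0,"tz":0,"ax":0,"ay":0,"az":0,"claw":0},
  {"tx":-0.4,"ty":0,"tz":0,"ax":0,"ay":0,"az":0,"claw":0},
  {"tx":-0.4,"ty":0,"tz":0,"ax":0,"ay":0,"az":0,"claw":0},
])

```text
time_s: 12.73
tcp_pos: [0.4943, -0.0327, 0.0212]
ee_rot: [[-0.998, 0.057, -0.002], [0.057, 0.998, -0.0], [0.002, -0.0, -1.0]]
wrist_force: [-4.5, 1.5, 2.8]
gripper_width: 0.008
gripper_force: 2.2
```

>>> drive_tool([
  {"tx":-0.6,"ty":0,"tz":0,"ax":0,"ay":0,"az":0,"claw":0},
  {"tx":-0.6,"ty":0,"tz":0,"ax":0,"ay":0,"az":0,"claw":0},
  {"tx":-0.6,"ty":0,"tz":0,"ax":0,"ay":0,"az":0,"claw":0},
  {"tx":-0.6,"ty":0,"tz":0,"ax":0,"ay":0,"az":0,"claw":0},
  {"tx":-0.6,"ty":0,"tz":0,"ax":0,"ay":0,"az":0,"claw":0},
  {"tx":-0.6,"ty":0,"tz":0,"ax":0,"ay":0,"az":0,"claw":0},
  {"tx":-0.6,"ty":0,"tz":0,"ax":0,"ay":0,"az":0,"claw":0},
])

```text
time_s: 13.32
tcp_pos: [0.5371, -0.0351, 0.0212]
ee_rot: [[-0.998, 0.057, -0.0], [0.057, 0.998, -0.0], [0.0, -0.0, -1.0]]
wrist_force: [-3.8, 0.4, 2.6]
gripper_width: 0.007
gripper_force: 2.2
```

>>> drive_tool([
  {"tx":-0.6,"ty":0,"tz":0,"ax":0,"ay":0,"az":0,"claw":0},
  {"tx":-0.6,"ty":0,"tz":0,"ax":0,"ay":0,"az":0,"claw":0},
  {"tx":-0.6,"ty":0,"tz":0,"ax":0,"ay":0,"az":0,"claw":0},
  {"tx":-0.6,"ty":0,"tz":0,"ax":0,"ay":0,"az":0,"claw":0},
  {"tx":-0.5,"ty":0,"tz":0,"ax":0,"ay":0,"az":0,"claw":0},
  {"tx":-0.4,"ty":0,"tz":0,"ax":0,"ay":0,"az":0,"claw":0},
  {"tx":-0.3,"ty":0,"tz":0,"ax":0,"ay":0,"az":0,"claw":0},
  {"tx":-0.2,"ty":0,"tz":0,"ax":0,"ay":0,"az":0,"claw":0},
  {"tx":0,"ty":0,"tz":0,"ax":0,"ay":0,"az":0,"claw":0},
])

```text
time_s: 14.07
tcp_pos: [0.565, -0.037, 0.0207]
ee_rot: [[-0.998, 0.059, -0.02], [0.059, 0.998, -0.001], [0.02, -0.002, -1.0]]
wrist_force: [-23.3, 8.0, 17.2]
gripper_width: 0.005
gripper_force: 12.1
```

>>> drive_tool([
  {"tx":-0.15,"ty":0,"tz":0,"ax":0,"ay":0,"az":0,"claw":0},
  {"tx":-0.1,"ty":0,"tz":0,"ax":0,"ay":0,"az":0,"claw":0},
  {"tx":-0.1,"ty":0,"tz":0,"ax":0,"ay":0,"az":0,"claw":0},
])

```text
time_s: 14.32
tcp_pos: [0.5649, -0.0371, 0.0206]
ee_rot: [[-0.998, 0.059, -0.027], [0.059, 0.998, -0.001], [0.027, -0.002, -1.0]]
wrist_force: [-31.6, 11.5, 24.6]
gripper_width: 0.005
gripper_force: 16.6
```

>>> drive_tool([
  {"tx":0.5,"ty":0,"tz":0,"ax":0,"ay":0,"az":0,"claw":0},
  {"tx":1.5,"ty":0,"tz":0,"ax":0,"ay":0,"az":0,"claw":0},
  {"tx":3,"ty":0,"tz":-1,"ax":0,"ay":0,"az":0,"claw":0},
  {"tx":3,"ty":0,"tz":-3,"ax":0,"ay":0,"az":0,"claw":0},
  {"tx":0,"ty":0,"tz":-4,"ax":0,"ay":0,"az":0,"claw":0},
  {"tx":0,"ty":0,"tz":-4,"ax":0,"ay":0,"az":0,"claw":0},
  {"tx":0,"ty":0,"tz":-4,"ax":0,"ay":0,"az":0,"claw":0},
  {"tx":0,"ty":0,"tz":-2,"ax":0,"ay":0,"az":0,"claw":0},
  {"tx":0,"ty":0,"tz":0,"ax":0,"ay":0,"az":0,"claw":0},
  {"tx":0,"ty":0,"tz":0,"ax":0,"ay":0,"az":0,"claw":0},
])

```text
time_s: 15.15
tcp_pos: [0.5014, -0.0323, 0.2029]
ee_rot: [[-0.998, 0.057, 0.008], [0.057, 0.998, 0.002], [-0.008, 0.002, -1.0]]
wrist_force: [-1.2, 0.1, -0.9]
gripper_width: 0.007
gripper_force: 0.0
```

```bash
cat > press.py <<'E'
from h import *
import pickle
np.set_printoptions(precision=4,suppress=True)
vv,uu=np.mgrid[0:384,0:512]
def look(n):
    s=sense(); im,d=capture(n); cm=cam(n,s); P=depthpt(cm,np.c_[uu.ravel(),vv.ravel()],d.ravel()).reshape(384,512,3)
    return s,im,d,cm,P
for n in ("scene","side","wrist"):
    s,im,d,cm,P=look(n); pickle.dump((s,im,d),open(n+"9.pkl","wb")); V=im.max(2)
    X,Y,Z=P[...,0],P[...,1],P[...,2]
    near=(X>.45)&(X<.85)&(abs(Y+.04)<.07)
    lim=(vv<215) if n=="wrist" else True
    for nm,z0,z1,x0,x1,dk in (("cap",.165,.21,.62,.78,80),("knob",.066,.085,.45,.64,80)):
        m=near&(Z>z0)&(Z<z1)&(X>x0)&(X<x1)&(V<dk)&lim
        if m.sum()>5:
            k,l,st,ce=cv2.connectedComponentsWithStats(m.astype(np.uint8)); i=1+np.argmax(st[1:,4]); q=P[l==i]
            print(n,nm,st[i],q.mean(0),q.min(0),q.max(0)); top=q[q[:,2]>np.percentile(q[:,2],95)-.005]; print("   top",len(top),top.mean(0),top.min(0),top.max(0))
print(s["tcp_pos"],s["wrist_force"])
E
python3 press.py
```

```text
scene cap [214 170  13  12 121] [ 0.6642 -0.0362  0.1858] [ 0.6494 -0.0558  0.1781] [ 0.6821 -0.0194  0.1898]
   top 106 [ 0.6656 -0.0374  0.1864] [ 0.6494 -0.0558  0.1836] [ 0.6821 -0.0194  0.1898]
scene knob [241 218   7   8  43] [ 0.585  -0.0334  0.0734] [ 0.5775 -0.0429  0.0662] [ 0.5962 -0.0253  0.0772]
   top 30 [ 0.5861 -0.0344  0.0752] [ 0.5775 -0.0429  0.0727] [ 0.5962 -0.0253  0.0772]
side cap [249 151  11  10  55] [ 0.6684 -0.0451  0.1871] [ 0.6527 -0.0578  0.1763] [ 0.6825 -0.0237  0.1923]
   top 36 [ 0.6687 -0.0432  0.1887] [ 0.6527 -0.0566  0.1864] [ 0.6791 -0.0237  0.1923]
side knob [235 195   7   7  40] [ 0.5818 -0.0362  0.074 ] [ 0.5737 -0.047   0.0662] [ 0.5952 -0.0261  0.0808]
   top 18 [ 0.5822 -0.036   0.0773] [ 0.5742 -0.047   0.0749] [ 0.5899 -0.0266  0.0808]
[ 0.4991 -0.0327  0.2001] [ 0.2435 -0.168  -0.8043]
```

The carriage is home: the knob is at x≈0.585, 82 mm in front of the cap at about (0.667, −0.040), so it started slightly in. Now I move over the cap.

>>> drive_tool([
  {"tx":-3.4,"ty":0.05,"tz":0,"ax":0,"ay":0,"az":0,"claw":0},
  {"tx":-3.4,"ty":0.05,"tz":0,"ax":0,"ay":0,"az":0,"claw":0},
  {"tx":-3.4,"ty":0.05,"tz":0,"ax":0,"ay":0,"az":0,"claw":0},
  {"tx":-3.3,"ty":0.05,"tz":0,"ax":0,"ay":0,"az":0,"claw":0},
  {"tx":-3.3,"ty":0,"tz":0,"ax":0,"ay":0,"az":0,"claw":0},
  {"tx":0,"ty":0,"tz":0,"ax":0,"ay":0,"az":0,"claw":0},
  {"tx":0,"ty":0,"tz":0,"ax":0,"ay":0,"az":0,"claw":0},
  {"tx":0,"ty":0,"tz":0,"ax":0,"ay":0,"az":0,"claw":0},
])

```text
time_s: 15.97
tcp_pos: [0.6659, -0.0405, 0.1987]
ee_rot: [[-0.998, 0.057, -0.003], [0.057, 0.998, -0.0], [0.003, -0.001, -1.0]]
wrist_force: [0.5, -0.2, -0.1]
gripper_width: 0.002
gripper_force: 0.0
```

```bash
python3 - <<'E'
exec(open("press.py").read().split("for n in")[0])
s,im,d,cm,P=look("wrist"); V=im.max(2); X,Y,Z=P[...,0],P[...,1],P[...,2]
print(s["tcp_pos"],s["wrist_force"])
m=(Z>.15)&(Z<.205)&(abs(Y+.04)<.04)&(X>.62)&(X<.72)&(vv<262)
q=P[m]
if len(q): print("cap",len(q),q.mean(0),q.min(0),q.max(0))
if len(q): 
    q=q[abs(q[:,2]-np.median(q[:,2]))<.004]; c,r=cv2.minEnclosingCircle(q[:,:2].astype(np.float32)); print(c,r,np.median(q[:,2]))
m=(Z>.066)&(Z<.085)&(V<80)&(X<.62)&(X>.5)&(abs(Y+.035)<.04)&(vv<225); q=P[m]; print("knob",len(q),np.median(q,0)); c,r=cv2.minEnclosingCircle(q[:,:2].astype(np.float32)); print(c,r)
E
```

```text
[ 0.6659 -0.0405  0.1987] [ 0.4663 -0.1634 -0.0575]
cap 1975 [ 0.6635 -0.0408  0.1866] [ 0.6483 -0.0608  0.1785] [ 0.6835 -0.0214  0.1896]
(0.6683420538902283, -0.04125836864113808) 0.02000347152352333 0.1869843945956973
knob 311 [ 0.5875 -0.0367  0.0741]
(0.5867459774017334, -0.03590681403875351) 0.010321401990950108
```

>>> drive_tool([
  {"tx":-0.2,"ty":0,"tz":1,"ax":0,"ay":0,"az":0,"claw":0},
  {"tx":0,"ty":0,"tz":1,"ax":0,"ay":0,"az":0,"claw":0},
  {"tx":0,"ty":0,"tz":1,"ax":0,"ay":0,"az":0,"claw":0},
  {"tx":0,"ty":0,"tz":0.7,"ax":0,"ay":0,"az":0,"claw":0},
  {"tx":0,"ty":0,"tz":0.4,"ax":0,"ay":0,"az":0,"claw":0},
  {"tx":0,"ty":0,"tz":0,"ax":0,"ay":0,"az":0,"claw":0},
])

```text
time_s: 16.52
tcp_pos: [0.6676, -0.0405, 0.1582]
ee_rot: [[-0.998, 0.057, -0.003], [0.057, 0.998, -0.0], [0.003, -0.0, -1.0]]
wrist_force: [-0.6, 0.3, -1.3]
gripper_width: 0.004
gripper_force: 0.0
```

>>> drive_tool([
  {"tx":0,"ty":0,"tz":0.15,"ax":0,"ay":0,"az":0,"claw":0},
  {"tx":0,"ty":0,"tz":0.15,"ax":0,"ay":0,"az":0,"claw":0},
  {"tx":0,"ty":0,"tz":0.15,"ax":0,"ay":0,"az":0,"claw":0},
  {"tx":0,"ty":0,"tz":0.15,"ax":0,"ay":0,"az":0,"claw":0},
  {"tx":0,"ty":0,"tz":0.15,"ax":0,"ay":0,"az":0,"claw":0},
  {"tx":0,"ty":0,"tz":0,"ax":0,"ay":0,"az":0,"claw":0},
])

```text
time_s: 17.02
tcp_pos: [0.6687, -0.0405, 0.1523]
ee_rot: [[-0.998, 0.057, 0.0], [0.057, 0.998, -0.0], [-0.0, -0.0, -1.0]]
wrist_force: [0.7, -0.5, 0.9]
gripper_width: 0.002
gripper_force: 0.4
```

>>> drive_tool([
  {"tx":0,"ty":0,"tz":0.15,"ax":0,"ay":0,"az":0,"claw":0},
  {"tx":0,"ty":0,"tz":0.15,"ax":0,"ay":0,"az":0,"claw":0},
  {"tx":0,"ty":0,"tz":0.15,"ax":0,"ay":0,"az":0,"claw":0},
  {"tx":0,"ty":0,"tz":0.15,"ax":0,"ay":0,"az":0,"claw":0},
  {"tx":0,"ty":0,"tz":0.15,"ax":0,"ay":0,"az":0,"claw":0},
  {"tx":0,"ty":0,"tz":0.1,"ax":0,"ay":0,"az":0,"claw":0},
  {"tx":0,"ty":0,"tz":0,"ax":0,"ay":0,"az":0,"claw":0},
])

```text
time_s: 17.6
tcp_pos: [0.6688, -0.0405, 0.1438]
ee_rot: [[-0.998, 0.057, 0.0], [0.057, 0.998, -0.0], [-0.0, 0.0, -1.0]]
wrist_force: [-0.8, 0.3, 2.6]
gripper_width: 0.003
gripper_force: 1.1
```

>>> drive_tool([
  {"tx":0,"ty":0,"tz":0.1,"ax":0,"ay":0,"az":0,"claw":0},
  {"tx":0,"ty":0,"tz":0.1,"ax":0,"ay":0,"az":0,"claw":0},
  {"tx":0,"ty":0,"tz":0.1,"ax":0,"ay":0,"az":0,"claw":0},
  {"tx":0,"ty":0,"tz":0,"ax":0,"ay":0,"az":0,"claw":0},
])

```text
time_s: 17.93
tcp_pos: [0.6688, -0.0405, 0.141]
ee_rot: [[-0.998, 0.057, 0.0], [0.057, 0.998, -0.0], [-0.0, -0.0, -1.0]]
wrist_force: [-0.3, 0.6, 3.0]
gripper_width: 0.004
gripper_force: 1.3
```

>>> drive_tool([
  {"tx":0,"ty":0,"tz":0.1,"ax":0,"ay":0,"az":0,"claw":0},
  {"tx":0,"ty":0,"tz":0.1,"ax":0,"ay":0,"az":0,"claw":0},
  {"tx":0,"ty":0,"tz":0,"ax":0,"ay":0,"az":0,"claw":0},
])

```text
time_s: 18.18
tcp_pos: [0.6689, -0.0406, 0.1399]
ee_rot: [[-0.998, 0.057, 0.001], [0.057, 0.998, -0.0], [-0.001, -0.0, -1.0]]
wrist_force: [-1.5, 1.9, 7.4]
gripper_width: 0.009
gripper_force: 3.3
```

>>> drive_tool([
  {"tx":0,"ty":0,"tz":0.1,"ax":0,"ay":0,"az":0,"claw":0},
  {"tx":0,"ty":0,"tz":0.1,"ax":0,"ay":0,"az":0,"claw":0},
  {"tx":0,"ty":0,"tz":0,"ax":0,"ay":0,"az":0,"claw":0},
])

```text
time_s: 18.43
tcp_pos: [0.6689, -0.0405, 0.1382]
ee_rot: [[-0.998, 0.057, 0.001], [0.057, 0.998, -0.0], [-0.001, -0.0, -1.0]]
wrist_force: [-1.8, 1.0, 7.5]
gripper_width: 0.006
gripper_force: 3.7
```

>>> drive_tool([
  {"tx":0,"ty":0,"tz":0.1,"ax":0,"ay":0,"az":0,"claw":0},
  {"tx":0,"ty":0,"tz":0.1,"ax":0,"ay":0,"az":0,"claw":0},
  {"tx":0,"ty":0,"tz":0,"ax":0,"ay":0,"az":0,"claw":0},
])

```text
time_s: 18.68
tcp_pos: [0.6689, -0.0405, 0.1365]
ee_rot: [[-0.998, 0.057, 0.002], [0.057, 0.998, -0.0], [-0.002, -0.0, -1.0]]
wrist_force: [-1.6, 0.6, 7.6]
gripper_width: 0.004
gripper_force: 4.0
```

>>> drive_tool([
  {"tx":0,"ty":0,"tz":0.1,"ax":0,"ay":0,"az":0,"claw":0},
  {"tx":0,"ty":0,"tz":0.1,"ax":0,"ay":0,"az":0,"claw":0},
  {"tx":0,"ty":0,"tz":0,"ax":0,"ay":0,"az":0,"claw":0},
])

```text
time_s: 18.93
tcp_pos: [0.6689, -0.0406, 0.1347]
ee_rot: [[-0.998, 0.057, 0.002], [0.057, 0.998, -0.0], [-0.002, -0.0, -1.0]]
wrist_force: [-3.3, 0.9, 8.2]
gripper_width: 0.006
gripper_force: 4.4
```

>>> drive_tool([
  {"tx":0,"ty":0,"tz":0.1,"ax":0,"ay":0,"az":0,"claw":0},
  {"tx":0,"ty":0,"tz":0.1,"ax":0,"ay":0,"az":0,"claw":0},
  {"tx":0,"ty":0,"tz":0,"ax":0,"ay":0,"az":0,"claw":0},
])

```text
time_s: 19.18
tcp_pos: [0.669, -0.0406, 0.134]
ee_rot: [[-0.998, 0.056, 0.002], [0.056, 0.998, -0.001], [-0.002, -0.001, -1.0]]
wrist_force: [-3.9, 1.4, 12.2]
gripper_width: 0.008
gripper_force: 6.1
```

>>> drive_tool([
  {"tx":0,"ty":0,"tz":0.1,"ax":0,"ay":0,"az":0,"claw":0},
  {"tx":0,"ty":0,"tz":0,"ax":0,"ay":0,"az":0,"claw":0},
])

```text
time_s: 19.35
tcp_pos: [0.6691, -0.0406, 0.1338]
ee_rot: [[-0.998, 0.056, 0.003], [0.056, 0.998, -0.001], [-0.003, -0.001, -1.0]]
wrist_force: [-5.0, 1.4, 14.5]
gripper_width: 0.011
gripper_force: 7.3
```

>>> drive_tool([
  {"tx":0,"ty":0,"tz":0.1,"ax":0,"ay":0,"az":0,"claw":0},
  {"tx":0,"ty":0,"tz":0,"ax":0,"ay":0,"az":0,"claw":0},
])

```text
time_s: 19.52
tcp_pos: [0.6691, -0.0406, 0.1337]
ee_rot: [[-0.998, 0.056, 0.003], [0.056, 0.998, -0.001], [-0.003, -0.001, -1.0]]
wrist_force: [-5.1, 1.5, 16.5]
gripper_width: 0.005
gripper_force: 8.6
```

>>> drive_tool([
  {"tx":0,"ty":0,"tz":0.05,"ax":0,"ay":0,"az":0,"claw":0},
  {"tx":0,"ty":0,"tz":0,"ax":0,"ay":0,"az":0,"claw":0},
  {"tx":0,"ty":0,"tz":0,"ax":0,"ay":0,"az":0,"claw":0},
  {"tx":0,"ty":0,"tz":0,"ax":0,"ay":0,"az":0,"claw":0},
  {"tx":0,"ty":0,"tz":0,"ax":0,"ay":0,"az":0,"claw":0},
  {"tx":0,"ty":0,"tz":0,"ax":0,"ay":0,"az":0,"claw":0},
  {"tx":0,"ty":0,"tz":0,"ax":0,"ay":0,"az":0,"claw":0},
  {"tx":0,"ty":0,"tz":0,"ax":0,"ay":0,"az":0,"claw":0},
  {"tx":0,"ty":0,"tz":0,"ax":0,"ay":0,"az":0,"claw":0},
  {"tx":0,"ty":0,"tz":0,"ax":0,"ay":0,"az":0,"claw":0},
])

```text
time_s: 20.35
tcp_pos: [0.6691, -0.0406, 0.1336]
ee_rot: [[-0.998, 0.056, 0.004], [0.056, 0.998, -0.001], [-0.004, -0.001, -1.0]]
wrist_force: [-7.1, 2.2, 19.0]
gripper_width: 0.007
gripper_force: 9.2
```

>>> drive_tool([
  {"tx":0,"ty":0,"tz":0,"ax":0,"ay":0,"az":0,"claw":0},
  {"tx":0,"ty":0,"tz":0,"ax":0,"ay":0,"az":0,"claw":0},
  {"tx":0,"ty":0,"tz":0,"ax":0,"ay":0,"az":0,"claw":0},
  {"tx":0,"ty":0,"tz":0,"ax":0,"ay":0,"az":0,"claw":0},
  {"tx":0,"ty":0,"tz":-0.2,"ax":0,"ay":0,"az":0,"claw":0},
  {"tx":0,"ty":0,"tz":-0.3,"ax":0,"ay":0,"az":0,"claw":0},
  {"tx":0,"ty":0,"tz":-0.3,"ax":0,"ay":0,"az":0,"claw":0},
  {"tx":0,"ty":0,"tz":-0.3,"ax":0,"ay":0,"az":0,"claw":0},
  {"tx":0,"ty":0,"tz":-0.3,"ax":0,"ay":0,"az":0,"claw":0},
  {"tx":0,"ty":0,"tz":-0.3,"ax":0,"ay":0,"az":0,"claw":0},
])

```text
time_s: 21.18
tcp_pos: [0.6687, -0.0405, 0.1455]
ee_rot: [[-0.998, 0.057, 0.001], [0.057, 0.998, 0.0], [-0.001, 0.0, -1.0]]
wrist_force: [0.5, -0.4, 1.6]
gripper_width: 0.004
gripper_force: 0.9
```

>>> drive_tool([
  {"tx":0,"ty":0,"tz":-0.4,"ax":0,"ay":0,"az":0,"claw":0},
  {"tx":0,"ty":0,"tz":-0.6,"ax":0,"ay":0,"az":0,"claw":0},
  {"tx":0,"ty":0,"tz":-1.5,"ax":0,"ay":0,"az":0,"claw":0},
  {"tx":0,"ty":0,"tz":-2,"ax":0,"ay":0,"az":0,"claw":0},
  {"tx":1,"ty":0,"tz":-2,"ax":0,"ay":0,"az":0,"claw":0},
  {"tx":3,"ty":0,"tz":-2,"ax":0,"ay":0,"az":0,"claw":0},
  {"tx":3,"ty":0,"tz":0,"ax":0,"ay":0,"az":0,"claw":0},
  {"tx":3,"ty":0,"tz":0,"ax":0,"ay":0,"az":0,"claw":0},
  {"tx":0,"ty":0,"tz":0,"ax":0,"ay":0,"az":0,"claw":0},
  {"tx":0,"ty":0,"tz":0,"ax":0,"ay":0,"az":0,"claw":0},
])

```text
time_s: 22.02
tcp_pos: [0.5672, -0.0348, 0.2307]
ee_rot: [[-0.998, 0.057, -0.0], [0.057, 0.998, 0.0], [0.0, 0.0, -1.0]]
wrist_force: [-0.7, -0.1, 0.9]
gripper_width: 0.003
gripper_force: 0.0
```

```bash
python3 press.py
```

```text
scene cap [214 170  13  12 124] [ 0.6644 -0.0365  0.1854] [ 0.6491 -0.0547  0.1773] [ 0.6834 -0.0207  0.1892]
   top 107 [ 0.6658 -0.0376  0.1861] [ 0.6491 -0.0547  0.1834] [ 0.6834 -0.0207  0.1892]
scene knob [240 217   8   9  51] [ 0.586  -0.0336  0.0734] [ 0.5768 -0.0452  0.0661] [ 0.5986 -0.0249  0.0795]
   top 35 [ 0.587  -0.0347  0.0752] [ 0.5768 -0.0452  0.0727] [ 0.5947 -0.0263  0.0795]
side cap [247 152  13  10  66] [ 0.6599 -0.0464  0.1864] [ 0.6458 -0.0599  0.1655] [ 0.6817 -0.021   0.1928]
   top 32 [ 0.6643 -0.0482  0.1894] [ 0.6476 -0.0585  0.1868] [ 0.6817 -0.0277  0.1928]
side knob [235 195   7   7  40] [ 0.5825 -0.0356  0.0731] [ 0.5724 -0.0456  0.0676] [ 0.594  -0.0234  0.0805]
   top 15 [ 0.5829 -0.0366  0.0769] [ 0.5734 -0.0435  0.0747] [ 0.592  -0.0282  0.0805]
wrist knob [247 169  18  19 253] [ 0.5848 -0.0362  0.0737] [ 0.5761 -0.0462  0.0661] [ 0.5956 -0.0266  0.0768]
   top 232 [ 0.5853 -0.0363  0.0741] [ 0.5761 -0.0462  0.0708] [ 0.5956 -0.0268  0.0768]
[ 0.5691 -0.0347  0.2302] [0.1145 0.2287 0.2675]
```

The cap is fully up again, the carriage knob hasn't moved, and the arm is clear.

```bash
python3 -c "
from station import finish_job
print(finish_job())"
```

```text
the job is handed in; nothing more can be done
None
```

The marking job is done and handed in, though no verdict came back: the block is in the nest with the carriage home, the plunger was held on it for just over 1 s at a highest reading of about 20 N (limit 25 N), the cap sprang fully up, and it took about 22 s.

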